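# Spacer washers onto the microscope arm's swivel spindle

### The job

Take the three spacer washers off the sloping rack and thread them onto the upright swivel spindle of the microscope stand's foot in order of size: the wide black one first at the bottom, then the middle blue one, then the small orange one on top. Sprung balls near the top of the spindle hold the washers up, so push each one down until it is fully home, level and touching what is below it, before the next goes on. Let go at the end and leave everything else on the bench where it is.

Things in the scene. Friction and masses are not known exactly. Their poses are not given: they have to be found in the camera images.
- wide_mid (a point): centre (half-way up, on the axis) of the wide spacer washer, a black ring 66 mm in outer diameter, 14 mm thick, through bore 22.5 mm, about 0.12 kg; z is the bore's axis, pointing away from the rack while it sits there; either end may go down
- middle_mid (a point): centre (half-way up, on the axis) of the middle spacer washer, a blue ring 58 mm in outer diameter, 14 mm thick, through bore 22.5 mm, about 0.09 kg; z is the bore's axis, pointing away from the rack while it sits there; either end may go down
- small_mid (a point): centre (half-way up, on the axis) of the small spacer washer, an orange ring 50 mm in outer diameter, 16 mm thick, through bore 22.5 mm, about 0.07 kg; z is the bore's axis, pointing away from the rack while it sits there; either end may go down
- seat (a point): centre of the top face of the stand's shoulder, where the lowest washer sits, on the spindle's axis, z up; it is 48 mm above the bench. The shoulder is 36 mm in diameter and 30 mm high, on a round grey foot plate of 140 mm diameter, 18 mm thick; all fixed. A washer above the first lies on one 4 mm wider all round: fingertips that reach below it land on that one
- spindle_tip (a point): centre of the top of the upright steel spindle, 50 mm above the seat, z up. The spindle is 20 mm in diameter with a 1.5 mm bevel at its top. 14 mm below the tip three sprung balls stand out 2.5 mm all round: pushing a washer over them takes about 8 to 15 N, and they hold a washer that is still around them so that it does not fall by itself; the small washer still has them inside its bore when it is home
- rack: fixed aluminium rack, 310 mm long (its y axis), origin on the bench under its middle seat, z up. Its board slopes 35 degrees, facing its own -x side (towards the robot). Three seats in a row 110 mm apart along y, 90 mm above the bench, each the top of a white boss 38 mm in diameter and 26 mm high square to the board, with a steel stub pin of 18 mm diameter that reaches 10 mm into the washer's bore: a washer must be drawn off along its own sloping axis
- board: bystander: loose green circuit board 130 x 85 mm lying flat, parts up to 25 mm high; origin in its underside's centre
- driver: bystander: loose red-handled screwdriver, 190 mm, lying
- flux: bystander: loose white bottle with a red cap, 44 mm in diameter, 110 mm high, origin at its foot
- tub: bystander: loose light-blue cup 80 mm in diameter, 70 mm high, origin at its foot
- tape: bystander: loose yellow ring 100 mm in diameter, 20 mm high, lying flat, origin at its foot
Mind the look-alikes: they are no part of the job. There is more than one size of the part that bears middle_mid; the job needs the smallest.

How it is judged:
By the outcome, as a careful person would: the job done as asked, in the order asked, and still so for the second after the job is handed in, with the robot touching nothing.
It also fails if it takes over 70 s, if anything falls off the work surface, if the arm or the gripper's body presses on something with over 40 N, if the wrist force passes 120 N, or if a joint passes its speed limit or range.

### The arm

A 6-joint arm with a two-finger parallel gripper is mounted at the origin on the work surface. World frame = base frame: x ahead of the robot, y to its left, z up, the work surface at z = 0. Lengths are in m, angles in rad, forces in N, time in s.
With the tool pointing down it reaches from about 0.35 to 1 m from the base axis. Payload 7.1 kg.
Tool frame: the origin (TCP) lies on the mounting face of the last link; the fingertips stand 173 mm ahead of it and the grasp point (between the pads) lies 155 mm ahead of it; z points along the fingers, y is the line along which they close (so a half turn about z gives the same grasp; the last joint's range is limited). The gripper opens to 85 mm and grips with 20 to 120 N. Pads are 22 mm wide; open, the fingers measure 114 mm over their backs; the gripper's body (76 mm by 85 mm) begins 54 mm behind the grasp point. The pads swing forward as they close: fully open they stand 13 mm farther back than shut.
Start: joints at [-1.348, 0.423, 1.63, -0, 1.089, -0.019], TCP at [0.15, -0.607, 0.405] pointing down, gripper open.
Joint ranges: [-3, 3], [-0.9, 2.11], [0.09, 2.58], [-1.31, 4.45], [0.11, 2.69], [-2.54, 2.54]. Speed limits (rad/s): [2.39, 2.39, 3.01, 3.14, 3.14, 3.14].

### API

Orientations are given as a unit quaternion [w, x, y, z].
In Python, from workcell import sense, eyes, job_done gives the robot as it stands.
- The arm moves only by the tool carry_out, never from a script. Its argument "targets" is text: rows parted by semicolons, each of 7 numbers parted by spaces: the shift along the tool's x, y, z in cm, then the turn, a rotation vector about the tool's x, y, z in degrees, then the finger opening in cm, from 0 to 8.54. In form: dx dy dz ax ay az jaw; .... A call has exactly 5 rows; each row shifts and turns the commanded pose from where the row before left it, along the tool's axes as they then stand; what a row does not reach is not made up. A row lasts 1/8 s, in which the tool goes at most 62.5 mm and 10.7 degrees, less where a joint would pass 70% of its speed; a pose out of reach is approached as far as the arm can. A call is refused whole if a number of a shift passes 6.25 or a number of a turn 10.7, either way. A call with a gripper value outside its range is refused whole. The fingers move at their own pace and stop on an object; "force" is the grip in N (left out, the last holds). Time passes only in rows, so rows that do not move let the fingers close, or fill a call up. It gives the time, the measured TCP pose, the force, the opening and the grip force at its end, in the units of the state.
- sense(): the state, without advancing time (a new reading comes with each control period).
- eyes.camera(name): name is "side" or "top" or "wrist"; returns (picture, depth): 400x640x3 uint8, red, green, blue; 400x640 float32, m along the optical axis (not along the pixel's ray), 0 where there is no reading.
- eyes.get_calibration(name): a dict with "mtx" (3x3 intrinsics, pixels), "R" (3x3) and "t" (3): a world point X has camera coordinates R X + t; the wrist camera has in their place "tool_from_camera" (4x4, takes a point from camera to tool coordinates, whose origin is the TCP and whose axes are the flange's). Camera axes: x right, y down, z forward; pixel columns grow to the right and rows downward; lengths in m; the calibration is good to about 2 mm. A picture is of the moment at which its call begins: read the wrist's pose just before it. get_calibration takes no time and is no camera call.
- job_done(): hands the job in; it is judged then, once.
The state is a dict: "time": time; "joint_pos": joint angles; "joint_vel": joint speeds; "tau": joint torques, N m; "ee_pos": TCP position; "tool_rot": TCP orientation; "force": force on the tool from outside, world axes, zero at the start; "ft_torque": the same for the moment, N m; "finger_gap": finger opening in m; "grip_force": force on a finger pad.
Only numpy, scipy, OpenCV 4.12 (cv2) and the standard library are available. Lean on these libraries where they do the work, as an engineer would, in place of code of your own. Each camera call takes 0.05 s, during which the arm holds its last target. There are 200 camera calls.

## Working session

There is one attempt and no reset: what is moved stays moved. The work goes in short steps, Python scripts to look and compute and a tool call to move; the robot and the scene stay as the last step left them, time stands still between calls to the robot, and variables do not carry over. Pictures are saved under pics/ and viewed, at most 10 in all, crops included, and the job is handed in when it is done.

Besides the shell and the picture viewer there is one more tool, called as a command line: name --argument value ..., lists and objects as JSON in quotes. carry_out: Moves the arm, as the interface text tells. Its arguments: {"type":"object","properties":{"targets":{"type":"string"},"force":{"type":"number"}},"required":["targets"]}

```bash
ls; mkdir -p pics; python3 - <<'E'
from workcell import sense, eyes
import cv2,numpy as np
s=sense();print(s['time'],s['ee_pos'],s['tool_rot'],s['finger_gap'])
for n in('top','side'):
    p,d=eyes.camera(n);cv2.imwrite(f'pics/{n}0.png',p[:,:,::-1]);np.savez(f'pics/{n}0.npz',p=p,d=d)
    c=eyes.get_calibration(n);print(n,{k:np.round(v,4).tolist() for k,v in c.items() if k in('mtx','R','t')})
print(eyes.get_calibration('wrist'))
E
```

```text
pics
0.0 [ 0.14960145 -0.60652825  0.40394071] [-8.04759372e-04  9.92701623e-01  1.20593666e-01 -8.74285703e-05] 0.08547076798282512
top {'mtx': [[392.9455, 0.0, 316.2254], [0.0, 392.9455, 195.6156], [0.0, 0.0, 1.0]], 'R': [[0.0039, -0.9998, 0.0175], [-0.9959, -0.0054, -0.0898], [0.0899, -0.017, -0.9958]], 't': [0.0266, 0.6008, 1.0248]}
side {'mtx': [[395.5696, 0.0, 317.2416], [0.0, 395.5696, 187.0574], [0.0, 0.0, 1.0]], 'R': [[-0.989, -0.1478, 0.0097], [-0.0976, 0.601, -0.7933], [0.1114, -0.7855, -0.6088]], 't': [0.597, 0.1013, 1.1209]}
{'mtx': array([[276.58100793,   0.        , 326.2900223 ],
       [  0.        , 276.58100793, 199.68311212],
       [  0.        ,   0.        ,   1.        ]]), 'tool_from_camera': array([[-4.25184048e-04, -9.51745593e-01, -3.06887838e-01,
         7.84063983e-02],
       [ 9.99999461e-01, -6.95235902e-04,  7.70652528e-04,
        -3.44531445e-04],
       [-9.46824590e-04, -3.06887345e-01,  9.51745376e-01,
         3.05469182e-02],
       [ 0.00000000e+00,  0.00000000e+00,  0.00000000e+00,
         1.00000000e+00]])}
```

View pics/top0.png

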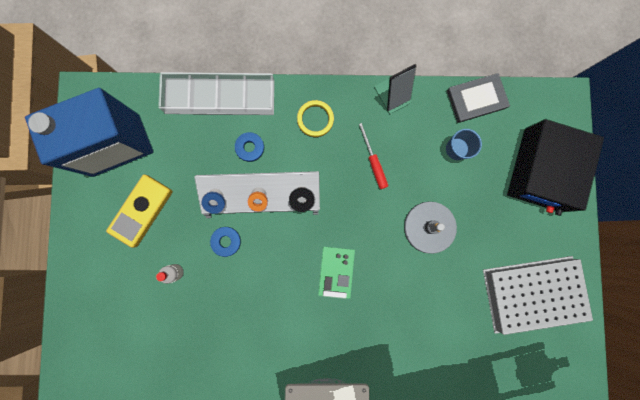

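View pics/side0.png

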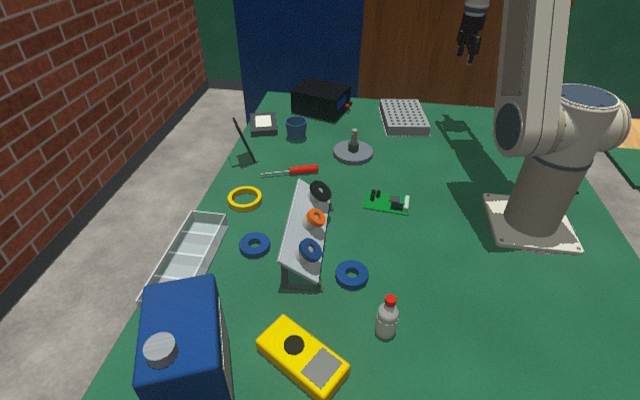

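The rack holds the blue (213,202), orange (258,201) and black (302,199) washers in the top view. Two bigger blue rings lie loose at (250,147) and (225,241), and the spindle stands at about (435,227). Next I measure them using depth.

```bash
cat > h.py <<'E'
import numpy as np, cv2
from workcell import sense, eyes
from scipy.spatial.transform import Rotation as Ro
from scipy.optimize import least_squares
def rot(s): q=s['tool_rot']; return Ro.from_quat([q[1],q[2],q[3],q[0]]).as_matrix()
def cloud(name,d,s=None):
    c=eyes.get_calibration(name);K=c['mtx'];v,u=np.mgrid[:400,:640]
    P=np.stack([(u-K[0,2])/K[0,0]*d,(v-K[1,2])/K[1,1]*d,d],-1)
    if s is None: return (P-c['t'])@c['R']
    T=c['tool_from_camera'];P=P@T[:3,:3].T+T[:3,3]
    return P@rot(s).T+s['ee_pos']
def circ(x,y):
    r=least_squares(lambda q:np.hypot(x-q[0],y-q[1])-q[2],[x.mean(),y.mean(),.02],loss='soft_l1',f_scale=.001)
    return r.x
E
python3 - <<'E'
from h import *
np.set_printoptions(precision=4,suppress=True)
for n,boxes in (('top',dict(blue=(213,202),orange=(258,201),black=(302,199),bA=(250,147),bB=(225,241))),('side',dict(blue=(310,250),orange=(316,217),black=(320,190),bA=(255,244),bB=(352,274)))):
    z=np.load(f'pics/{n}0.npz');p=z['p'];d=z['d'];W=cloud(n,d)
    hsv=cv2.cvtColor(p,cv2.COLOR_RGB2HSV);h,s,v=[hsv[...,i].astype(int) for i in range(3)]
    for k,(u,w) in boxes.items():
        m=np.zeros((400,640),bool);m[w-20:w+21,u-20:u+21]=1
        if k=='orange': m&=(h<20)&(s>150)
        elif k=='black': m&=(v<60)
        else: m&=(h>100)&(h<125)&(s>120)
        m&=d>0
        P=W[m];print(n,k,len(P),np.median(P,0),P.min(0),P.max(0))
    P=W[(d>0)]
    q=P[(P[:,2]>.09)&(P[:,2]<.105)]
    # stand
    z0=W[...,2]; 
    if n=='top':
        cu,cv=431,227
        sub=np.zeros_like(d,bool);sub[cv-35:cv+36,cu-35:cu+36]=1
        a=W[sub&(z0>.012)&(z0<.024)];print('foot',len(a),a.mean(0),np.ptp(a,0))
    else: 
        sub=np.zeros_like(d,bool);sub[120:170,325:380]=1
    t=W[sub&(z0>.09)&(z0<.11)];print('tip',len(t),t.mean(0),t.min(0),t.max(0))
    t=W[sub&(z0>.043)&(z0<.053)];print('seat',len(t),t.mean(0))
    if n=='top': sub=np.zeros_like(d,bool);sub[170:215,195:325]=1
    else: sub=np.zeros_like(d,bool);sub[180:285,280:335]=1
    m=sub&(d>0)&(s<40)&(v>120)&(z0>.03); P=W[m]
    for _ in range(5):
        c=P.mean(0);nn=np.linalg.svd(P-c,full_matrices=False)[2][2];nn*=np.sign(nn[2]);P=P[abs((P-c)@nn)<.006]
    print('board',len(P),c,nn,np.degrees(np.arccos(nn[2])),np.degrees(np.arctan2(nn[1],nn[0])))
E
```

```text
top blue 321 [0.5744 0.2856 0.1027] [0.5501 0.2582 0.0036] [0.6004 0.3129 0.12  ]
top orange 250 [0.5792 0.1761 0.1043] [0.5579 0.1544 0.0829] [0.6017 0.1996 0.1207]
top black 409 [0.583  0.0682 0.1029] [0.5563 0.0385 0.0823] [0.6118 0.0981 0.121 ]
top bA 562 [0.7348 0.2128 0.0201] [ 0.6963  0.1743 -0.0019] [0.7742 0.2535 0.0268]
top bB 591 [0.4789 0.2715 0.0204] [ 0.4395  0.2338 -0.0044] [0.5161 0.315  0.0264]
foot 1884 [ 0.5182 -0.2779  0.0182] [0.1348 0.1386 0.0118]
tip 55 [ 0.5188 -0.2786  0.098 ] [ 0.51   -0.29    0.0901] [ 0.5274 -0.2701  0.1039]
seat 83 [ 0.5185 -0.2744  0.0484]
board 3272 [0.6122 0.1788 0.0769] [-0.5701 -0.0224  0.8213] 34.788839708223136 -177.74552093173065
side blue 332 [0.5782 0.2938 0.1017] [0.5523 0.2622 0.0822] [0.6034 0.3185 0.1172]
side orange 224 [0.581  0.1878 0.1012] [0.5597 0.1061 0.0634] [0.6034 0.2059 0.1156]
side black 299 [0.5848 0.0771 0.1005] [ 0.5574 -0.1297  0.0039] [0.657  0.1037 0.1181]
side bA 478 [0.736  0.2179 0.0186] [ 0.6975  0.1659 -0.0015] [0.7759 0.2556 0.0225]
side bB 639 [0.4808 0.2785 0.0188] [ 0.4424  0.2174 -0.002 ] [0.5178 0.3156 0.0232]
tip 25 [ 0.5183 -0.2739  0.0954] [ 0.5098 -0.2864  0.0902] [ 0.527  -0.2659  0.0992]
seat 40 [ 0.5184 -0.2699  0.0475]
board 1827 [0.6191 0.2097 0.0809] [-0.5691 -0.0222  0.8219] 34.720938192034126 -177.76491406322046
```

```bash
cat >> h.py <<'E'
def frame(tilt,yaw=2.25):
    "tool rotation: y=-rack y; tilt (deg) leans tool z towards +x (0 = straight down)"
    a=np.radians(yaw);t=np.radians(tilt)
    f=np.array([np.cos(a),np.sin(a),0]);z=np.sin(t)*f-np.cos(t)*np.array([0,0,1])
    y=np.array([np.sin(a),-np.cos(a),0]);return np.stack([np.cross(y,z),y,z],1)
def plan(p1,R1,n,jaw,p0=None,R0=None,nd=2):
    "print n rows from the present (or given) pose to p1,R1, each the same share"
    s=sense()
    if p0 is None:p0=s['ee_pos']
    if R0 is None:R0=rot(s)
    w=Ro.from_matrix(R0.T@R1).as_rotvec();R=R0.copy();p=np.array(p0,float);out=[]
    for i in range(n):
        tgt=np.array(p0)+(np.array(p1)-p0)*(i+1)/n
        d=np.round(R.T@(tgt-p)*100,nd);a=np.round(np.degrees(w)/n,nd)
        out.append(' '.join(f'{x:g}' for x in [*d,*a])+f' {jaw:g}')
        p=p+R@d/100;R=R@Ro.from_rotvec(np.radians(a)).as_matrix()
    for i in range(0,n,5):print('; '.join(out[i:i+5]))
    return p,R
E
python3 - <<'E'
from h import *
plan([.5185,-.277,.40],frame(0),10,8.54)
E
```

```text
4.37 -2.32 0.04 -0.01 0 1.16 8.54; 4.32 -2.4 0.05 -0.01 0 1.16 8.54; 4.28 -2.49 0.04 -0.01 0 1.16 8.54; 4.22 -2.58 0.04 -0.01 0 1.16 8.54; 4.17 -2.66 0.04 -0.01 0 1.16 8.54
4.11 -2.75 0.04 -0.01 0 1.16 8.54; 4.06 -2.83 0.05 -0.01 0 1.16 8.54; 4 -2.91 0.04 -0.01 0 1.16 8.54; 3.94 -2.99 0.04 -0.01 0 1.16 8.54; 3.88 -3.07 0.03 -0.01 0 1.16 8.54
```

carry_out --targets "4.37 -2.32 0.04 0 0 1.16 8.54; 4.32 -2.4 0.05 0 0 1.16 8.54; 4.28 -2.49 0.04 0 0 1.16 8.54; 4.22 -2.58 0.04 0 0 1.16 8.54; 4.17 -2.66 0.04 0 0 1.16 8.54" --force 40

```text
time: 0.72
ee_pos: [0.3351, -0.4408, 0.4024]
tool_rot: [-0.0, 0.998, 0.07, -0.0]
force: [-0.2, -0.6, 0.1]
finger_gap: 0.0855
grip_force: 0.0
```

carry_out --targets "4.11 -2.75 0.04 0 0 1.16 8.54; 4.06 -2.83 0.05 0 0 1.16 8.54; 4 -2.91 0.04 0 0 1.16 8.54; 3.94 -2.99 0.04 0 0 1.16 8.54; 3.88 -3.07 0.03 0 0 1.16 8.54"

```text
time: 1.35
ee_pos: [0.5196, -0.2759, 0.4003]
tool_rot: [-0.0, 1.0, 0.019, -0.0]
force: [-0.7, -0.8, -0.4]
finger_gap: 0.0855
grip_force: 0.0
```

```bash
python3 - <<'E'
from h import *
np.set_printoptions(precision=4,suppress=True)
s=sense();print(s['joint_pos'],s['joint_vel']);
p,d=eyes.camera('wrist');s=sense();print(s['ee_pos'],s['joint_pos'],s['force'])
p,d=eyes.camera('wrist');s=sense();print(s['ee_pos'])
cv2.imwrite('pics/w1.png',p[:,:,::-1]);np.savez('pics/w1.npz',p=p,d=d,ee=s['ee_pos'],R=rot(s))
W=cloud('wrist',d,s);z=W[...,2]
near=(np.hypot(W[...,0]-.518,W[...,1]+.277)<.025)&(d>0)
for a,b in((.094,.102),(.045,.051)):
    P=W[near&(z>a)&(z<b)];print(len(P),P.mean(0),P.min(0),P.max(0))
f=(np.hypot(W[...,0]-.518,W[...,1]+.277)<.085)&(abs(z-.018)<.006)
cs,_=cv2.findContours(f.astype(np.uint8),cv2.RETR_EXTERNAL,cv2.CHAIN_APPROX_NONE)
c=max(cs,key=len)[:,0];P=W[c[:,1],c[:,0]];print('foot',circ(P[:,0],P[:,1]),P[:,2].mean())
E
```

```text
[-0.5084  0.3749  1.7167 -0.0001  1.0506  1.0237] [ 0.6506  0.1845 -0.2749 -0.0019  0.0851  0.8079]
[ 0.5229 -0.2729  0.4005] [-0.5017  0.3766  1.7136  0.0029  1.0501  1.0278] [3.0454 2.7778 0.309 ]
[ 0.5212 -0.2744  0.4003]
277 [ 0.518  -0.281   0.0977] [ 0.5083 -0.2907  0.0941] [ 0.5269 -0.2719  0.0996]
336 [ 0.5233 -0.2801  0.048 ] [ 0.5032 -0.2983  0.045 ] [ 0.5348 -0.2632  0.0505]
foot [ 0.5177 -0.2812  0.0687] 0.016923064673741772
```

View pics/w1.png

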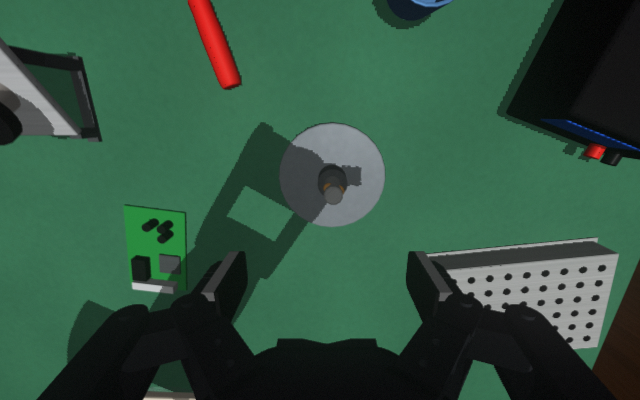

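The wrist view shows the spindle tip at (333,193), with the fingertips at (238,270) and (415,270). The arm was still settling, so I'll remeasure the spindle later. Now to the rack.

```bash
python3 - <<'E'
from h import *
plan([.423,.063,.34],frame(35),10,8.54)
E
```

```text
-0.84 -3.41 0.6 -0.01 3.49 0.02 8.54; -0.87 -3.42 0.56 -0.01 3.49 0.02 8.54; -0.91 -3.41 0.49 -0.01 3.49 0.02 8.54; -0.93 -3.41 0.45 -0.01 3.49 0.02 8.54; -0.96 -3.41 0.38 -0.01 3.49 0.02 8.54
-0.99 -3.42 0.32 -0.01 3.49 0.02 8.54; -1 -3.41 0.26 -0.01 3.49 0.02 8.54; -1.02 -3.41 0.2 -0.01 3.49 0.02 8.54; -1.03 -3.41 0.13 -0.01 3.49 0.02 8.54; -1.04 -3.41 0.08 -0.01 3.49 0.02 8.54
```

carry_out --targets "-0.84 -3.41 0.6 0 3.5 0 8.54; -0.87 -3.42 0.56 0 3.5 0 8.54; -0.91 -3.41 0.49 0 3.5 0 8.54; -0.93 -3.41 0.45 0 3.5 0 8.54; -0.96 -3.41 0.38 0 3.5 0 8.54"

```text
time: 2.08
ee_pos: [0.469, -0.1079, 0.3701]
tool_rot: [-0.003, 0.988, 0.019, 0.153]
force: [0.4, 0.3, 0.2]
finger_gap: 0.0854
grip_force: 0.0
```

carry_out --targets "-1.2 -4 0.32 0 4.4 0 8.54; -1.2 -4 0.26 0 4.4 0 8.54; -1.3 -4.5 0.2 0 4.4 0 8.54; -1.3 -4.5 0.15 0 4.3 0 8.54; 0 0 0 0 0 0 8.54"

```text
time: 2.7
ee_pos: [0.4285, 0.0319, 0.3456]
tool_rot: [0.003, 0.961, 0.018, 0.276]
force: [-0.2, -0.4, -0.1]
finger_gap: 0.0855
grip_force: 0.0
```

```bash
python3 - <<'E'
from h import *
np.set_printoptions(precision=4,suppress=True)
p,d=eyes.camera('wrist');p,d=eyes.camera('wrist')
s=sense();p,d=eyes.camera('wrist');s2=sense();print(s['time'],s['ee_pos'],s2['ee_pos'],s['joint_pos'],np.degrees(np.arctan2(rot(s)[0,2],-rot(s)[2,2])),rot(s)[:,1])
cv2.imwrite('pics/w2.png',p[:,:,::-1]);np.savez('pics/w2.npz',p=p,d=d,ee=s['ee_pos'],R=rot(s))
E
```

```text
2.8 [0.4294 0.0309 0.3461] [0.4296 0.0307 0.3462] [ 0.0514  0.173   2.2382 -0.1402  0.1724  1.7193] 32.0956857553507 [ 0.0299 -0.9994  0.0148]
```

View pics/w2.png

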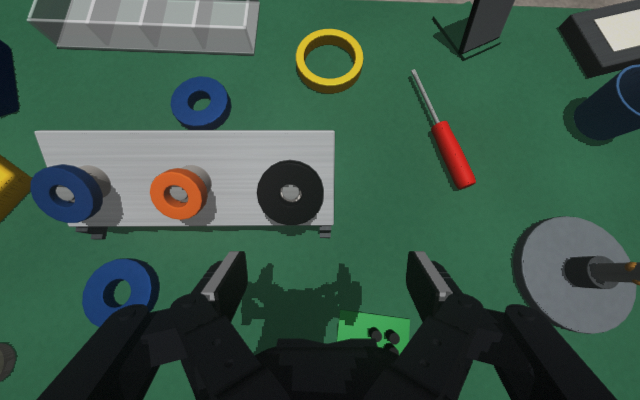

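The wrist view shows black at (290,192), orange at (178,193) and blue at (66,193). Joint 5 is close to its lower limit at this tilt, so I'll check the kinematics and measure the washers.

```bash
cat >> h.py <<'E'
def washer(d,p,s,c0,R,kind,n):
    "circle of the ring's outer rim on its top plane, seeded at world point c0"
    W=cloud('wrist',d,s);hsv=cv2.cvtColor(p,cv2.COLOR_RGB2HSV).astype(int);h,S,v=[hsv[...,i] for i in range(3)]
    m=(np.linalg.norm(W-c0,axis=-1)<.05)&(d>0)
    m&={'orange':(h<20)&(S>150),'black':v<60,'blue':(h>100)&(h<125)&(S>120)}[kind]
    e1=np.cross([0,1,0],n);e1/=np.linalg.norm(e1);e2=np.cross(n,e1)
    hh=(W-c0)@n;m&=(abs(hh)<.006);hm=np.median(hh[m]);m&=abs(hh-hm)<.003
    k=max(cv2.findContours(m.astype(np.uint8),cv2.RETR_EXTERNAL,cv2.CHAIN_APPROX_NONE)[0],key=len)[:,0]
    Q=W[k[:,1],k[:,0]]-c0;x=circ(Q@e1,Q@e2)
    return c0+x[0]*e1+x[1]*e2+hm*n,x[2]
E
cat > k.py <<'E'
from h import *
D=[([-1.348,.423,1.63,0,1.089,-.019],[.1496,-.6065,.4039]),([-.5017,.3766,1.7136,.0029,1.0501,1.0278],[.5229,-.2729,.4005]),([.0514,.173,2.2382,-.1402,.1724,1.7193],[.4294,.0309,.3461])]
def fk(q,P):
    h,L1,L2,d6=P;q1,q2,q3,q4,q5,q6=q
    Rz=lambda a:Ro.from_euler('z',a);Ry=lambda a:Ro.from_euler('y',a)
    A=Rz(q1);B=A*Ry(q2);C=B*Ry(q3)*Rz(q4);E=C*Ry(q5)*Rz(q6)
    return np.array([0,0,h])+B.apply([0,0,L1])+C.apply([0,0,L2])+E.apply([0,0,d6]),E
r=least_squares(lambda P:np.ravel([fk(q,P)[0]-x for q,x in D])*100,[.36,.45,.45,.1]);PK=r.x
E6=fk(D[0][0],PK)[1].as_matrix()
def ik(p,R,q0):
    R=Ro.from_matrix(R@OFF.T)
    def f(q):
        x,E=fk(q,PK);return np.r_[(x-p)*10,(E.inv()*R).as_rotvec()]
    return least_squares(f,q0)
OFF=None
E
python3 - <<'E'
import k;from k import *
np.set_printoptions(precision=4,suppress=True)
print(PK,r.fun)
R0=Ro.from_quat([.992701623,.120593666,0,-.0008047]).as_matrix()
k.OFF=E6.T@R0;print(k.OFF)
z=np.load('pics/w2.npz');s=dict(ee_pos=z['ee'],tool_rot=Ro.from_matrix(z['R']).as_quat()[[3,0,1,2]])
nn=-frame(35)[:,2]
W={}
for kind,c in (('black',[.583,.0682,.1015]),('orange',[.579,.179,.103]),('blue',[.5744,.2856,.1015])):
    W[kind]=washer(z['d'],z['p'],s,np.array(c),None,kind,nn);print(kind,W[kind])
for tilt in (35,20,10):
  for kind in W:
    c=W[kind][0]-.007*nn
    for back in (.155,.255):
        Rt=frame(tilt);o=ik(c-back*Rt[:,2],Rt,D[2][0]);print(tilt,kind,back,o.x,'err',o.cost)
E
```

```text
[0.1111 0.6259 0.4146 0.0861] [-1.1667 -0.2319 -0.0453 -0.5292 -1.0767  0.072   0.02   -1.0866 -0.0267]
[[-0.     -1.      0.0012]
 [ 1.     -0.      0.0002]
 [-0.0002  0.0012  1.    ]]
black (array([0.5823, 0.0675, 0.1007]), np.float64(0.03200394664409961))
orange (array([0.577 , 0.1769, 0.1022]), np.float64(0.02402757211762779))
blue (array([0.574 , 0.2866, 0.1005]), np.float64(0.02783570792351004))
35 black 0.155 [ 0.1382  0.4662  2.2501  0.3081 -0.1918  1.3491] err 2.852783730123593e-30
35 black 0.255 [ 0.1525  0.2593  2.28   -1.6492  0.0662  3.3131] err 7.727646216345637e-24
35 orange 0.155 [ 0.3699  0.483   2.198  -2.1456  0.2251  4.0023] err 1.2487945463560609e-26
35 orange 0.255 [ 0.4142  0.2874  2.2258 -1.337   0.2187  3.2142] err 8.563551201220625e-30
35 blue 0.155 [ 0.5693  0.5282  2.0914 -1.639   0.2959  3.6606] err 1.3936992042558232e-30
35 blue 0.255 [ 0.6306  0.3515  2.1183  1.9767 -0.3565  0.0731] err 1.8271104789407268e-28
20 black 0.155 [ 0.1273  0.4684  2.0984 -0.1379  0.2293  1.7879] err 1.249332934193715e-23
20 black 0.255 [ 0.1337  0.295   2.0654 -0.0793  0.435 
[... 252 characters left out ...]
5  1.9526 -0.4457  0.378   2.4443] err 7.152631207052459e-19
20 blue 0.255 [ 0.5491  0.3804  1.9219 -0.3236  0.5561  2.3322] err 4.0975640301873683e-19
10 black 0.155 [ 0.1208  0.4943  1.9955 -0.0333  0.4783  1.6806] err 1.296695905793199e-30
10 black 0.255 [ 0.1235  0.3503  1.9235 -0.0247  0.6943  1.6727] err 1.612983890230918e-25
10 orange 0.155 [ 0.3147  0.5122  1.9507 -0.0986  0.5132  1.9282] err 2.9450836019538307e-19
10 orange 0.255 [ 0.3233  0.3737  1.8792 -0.0753  0.7229  1.9072] err 1.6085381941849884e-30
10 blue 0.155 [ 0.489   0.5584  1.8558 -0.1411  0.5751  2.1332] err 6.799008543800155e-30
10 blue 0.255 [ 0.5017  0.4294  1.7871 -0.1127  0.7725  2.108 ] err 1.4458091509464194e-30
```

```bash
python3 - <<'E'
from h import *
np.set_printoptions(precision=4,suppress=True)
z=np.load('pics/w2.npz');c=eyes.get_calibration('wrist');T=c['tool_from_camera'];K=c['mtx'];d=z['d']
for u,v in ((243,255),(240,262),(235,268),(228,280),(411,256),(415,262),(420,270),(214,290),(205,298)):
    P=np.array([(u-K[0,2])/K[0,0],(v-K[1,2])/K[1,1],1])*d[v,u];print(u,v,T[:3,:3]@P+T[:3,3])
n=-frame(35)[:,2];m=np.array([.5823,.0675,.1012])-.007*n;R=frame(14)
print('mid',m,'n in tool',R.T@n)
g=m-.157*R[:,2];pre=g+.07*n
print(pre,g)
p,Rr=plan(pre,R,10,8.54)
plan(g,R,5,8.54,p,Rr)
E
```

```text
243 255 [ 0.0086 -0.0425  0.1557]
240 262 [ 0.0073 -0.0428  0.151 ]
235 268 [ 0.0079 -0.0432  0.1446]
228 280 [ 0.0092 -0.0424  0.133 ]
411 256 [0.0084 0.0428 0.155 ]
415 262 [0.0094 0.0424 0.1474]
420 270 [0.0092 0.0427 0.1408]
214 290 [ 0.0108 -0.0447  0.1239]
205 298 [ 0.0123 -0.0452  0.117 ]
mid [0.5863 0.0677 0.0955] n in tool [-0.3584  0.     -0.9336]
[0.5082 0.0646 0.3051] [0.5484 0.0662 0.2478]
0.46 -0.32 0.77 0.1 -1.81 -0.02 8.54; 0.48 -0.32 0.75 0.1 -1.81 -0.02 8.54; 0.51 -0.32 0.74 0.1 -1.81 -0.02 8.54; 0.53 -0.32 0.72 0.1 -1.81 -0.02 8.54; 0.55 -0.32 0.7 0.1 -1.81 -0.02 8.54
0.57 -0.31 0.69 0.1 -1.81 -0.02 8.54; 0.6 -0.31 0.67 0.1 -1.81 -0.02 8.54; 0.61 -0.32 0.65 0.1 -1.81 -0.02 8.54; 0.64 -0.31 0.63 0.1 -1.81 -0.02 8.54; 0.66 -0.31 0.62 0.1 -1.81 -0.02 8.54
0.5 0 1.31 0 -0 -0 8.54; 0.5 0 1.3 0 -0 -0 8.54; 0.5 0 1.31 0 -0 -0 8.54; 0.5 0 1.31 0 -0 -0 8.54; 0.5 0 1.3 0 -0 -0 8.54
```

carry_out --targets "1.2 -0.8 1.9 0.25 -4.5 -0.05 8.54; 1.3 -0.8 1.8 0.25 -4.5 -0.05 8.54; 1.5 -0.8 1.7 0.25 -4.5 -0.05 8.54; 1.6 -0.8 1.5 0.25 -4.6 0 8.54; 0 0 0 0 0 0 8.54"

```text
time: 3.48
ee_pos: [0.5103, 0.0651, 0.3069]
tool_rot: [-0.003, 0.992, 0.019, 0.122]
force: [-0.2, 0.0, -0.2]
finger_gap: 0.0854
grip_force: 0.0
```

```bash
python3 - <<'E'
from h import *
np.set_printoptions(precision=4,suppress=True)
s=sense();p_,d=eyes.camera('wrist');s=sense();p_,d=eyes.camera('wrist');print(s['ee_pos'],s['joint_pos'],rot(s))
n=-frame(35)[:,2]
c,r=washer(d,p_,s,np.array([.5823,.0675,.1007]),None,'black',n);print(c,r)
m=c-.007*n;R=frame(14);print(R.T@(c-s['ee_pos']))
p,Rr=plan(m-.154*R[:,2]+.03*n,R,4,8.54)
plan(m-.154*R[:,2],R,4,8.54,p,Rr)
E
```

```text
[0.5091 0.0649 0.307 ] [ 0.1075  0.374   2.011  -0.0325  0.5122  1.6672] [[ 0.9694  0.0376  0.2425]
 [ 0.0363 -0.9993  0.0102]
 [ 0.2427 -0.0011 -0.9701]]
[0.5823 0.0679 0.1008] 0.03206385812630931
[ 0.0212 -0.0001  0.2178]
0.34 -0 1.07 -0.01 -0.01 -0.03 8.54; 0.34 -0.01 1.06 -0.01 -0.01 -0.03 8.54; 0.34 0 1.06 -0.01 -0.01 -0.03 8.54; 0.34 -0 1.07 -0.01 -0.01 -0.03 8.54
0.27 -0 0.7 0 0 0 8.54; 0.27 -0 0.7 0 0 0 8.54; 0.27 -0 0.7 0 0 0 8.54; 0.27 -0 0.7 0 0 0 8.54
```

carry_out --targets "0.45 0 1.42 0 0 0 8.54; 0.45 0 1.42 0 0 0 8.54; 0.46 0 1.42 0 0 0 8.54; 0.27 0 0.7 0 0 0 8.54; 0.27 0 0.7 0 0 0 8.54"

```text
time: 4.2
ee_pos: [0.5411, 0.067, 0.2562]
tool_rot: [-0.003, 0.992, 0.019, 0.122]
force: [0.0, 0.2, -0.6]
finger_gap: 0.0854
grip_force: 0.0
```

carry_out --targets "0.27 0 0.7 0 0 0 8.54; 0.27 0 0.7 0 0 0 8.54; 0 0 0 0 0 0 5; 0 0 0 0 0 0 5; 0 0 0 0 0 0 5" --force 50

```text
time: 4.82
ee_pos: [0.5493, 0.0673, 0.2451]
tool_rot: [-0.003, 0.992, 0.019, 0.122]
force: [-3.1, -0.3, 4.2]
finger_gap: 0.0649
grip_force: 54.4
```

carry_out --targets "0 0 0 0 0 0 5; 0 0 0 0 0 0 5; 0 0 0 0 0 0 5; 0 0 0 0 0 0 5; 0 0 0 0 0 0 5"

```text
time: 5.45
ee_pos: [0.5493, 0.0673, 0.2451]
tool_rot: [-0.003, 0.992, 0.019, 0.122]
force: [-2.6, 0.5, 6.0]
finger_gap: 0.0648
grip_force: 54.5
```

```bash
python3 - <<'E'
from h import *
np.set_printoptions(precision=4,suppress=True)
s=sense();print(s['ee_pos'],s['joint_pos'],s['finger_gap'],s['grip_force'],s['force'],rot(s)[:,2])
p,d=eyes.camera('wrist');cv2.imwrite('pics/w3.png',p[150:350,180:480,::-1].repeat(2,0).repeat(2,1));np.savez('pics/w3.npz',p=p,d=d)
E
```

```text
[0.5493 0.0673 0.2451] [ 0.1039  0.5296  1.9475 -0.0375  0.4205  1.669 ] 0.0648083505919609 54.497651159763336 [-2.5822  0.5436  5.9995] [ 0.2421  0.0098 -0.9702]
```

View pics/w3.png

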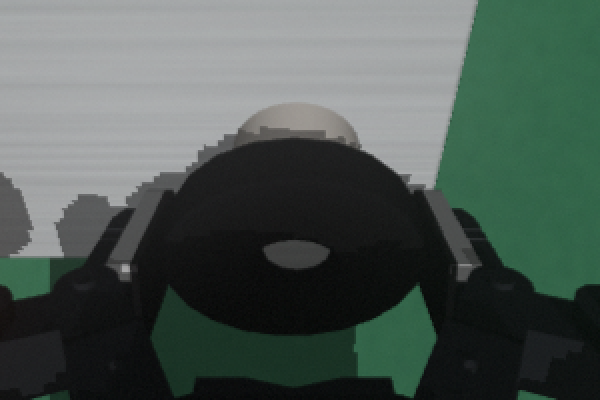

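The black washer is centred between the pads (gap 64.8 mm). Now I draw it off along its axis.

carry_out --targets "-0.36 0 -0.93 0 0 0 5; -0.36 0 -0.93 0 0 0 5; -0.4 0 -1.1 0 0 0 5; -0.5 0 -1.3 0 0 0 5; -0.5 0 -1.5 0 0 0 5" --force 60

```text
time: 6.12
ee_pos: [0.5143, 0.0659, 0.2962]
tool_rot: [-0.003, 0.992, 0.019, 0.122]
force: [0.3, -0.5, -1.6]
finger_gap: 0.0644
grip_force: 66.3
```

```bash
python3 - <<'E'
from h import *
s=sense();R=frame(-21)
print(s['ee_pos'],s['finger_gap'],s['grip_force'])
plan(np.array([.5195,-.2795,.16])-.154*R[:,2],R,10,5)
E
```

```text
[0.51425435 0.06588958 0.29620337] 0.06439234554740285 66.33705675601959
0.48 3.45 0.04 -0 -3.5 -0.01 5; 0.47 3.46 0.01 -0 -3.5 -0.01 5; 0.48 3.45 -0.02 -0 -3.5 -0.01 5; 0.48 3.45 -0.05 -0 -3.5 -0.01 5; 0.47 3.45 -0.08 -0 -3.5 -0.01 5
0.46 3.46 -0.1 -0 -3.5 -0.01 5; 0.46 3.45 -0.14 -0 -3.5 -0.01 5; 0.44 3.45 -0.16 -0 -3.5 -0.01 5; 0.44 3.46 -0.19 -0 -3.5 -0.01 5; 0.42 3.45 -0.21 -0 -3.5 -0.01 5
```

carry_out --targets "0.48 3.45 0.04 0 -3.5 0 5; 0.47 3.46 0.01 0 -3.5 0 5; 0.48 3.45 -0.02 0 -3.5 0 5; 0.48 3.45 -0.05 0 -3.5 0 5; 0.47 3.45 -0.08 0 -3.5 0 5"

```text
time: 6.75
ee_pos: [0.545, -0.1067, 0.3001]
tool_rot: [0.0, 0.999, 0.019, -0.031]
force: [1.1, 0.3, -2.2]
finger_gap: 0.0648
grip_force: 66.4
```

carry_out --targets "0.46 3.46 -0.1 0 -3.5 0 5; 0.46 3.45 -0.14 0 -3.5 0 5; 0.44 3.45 -0.16 0 -3.5 0 5; 0.44 3.46 -0.19 0 -3.5 0 5; 0.42 3.45 -0.21 0 -3.5 0 5"

```text
time: 7.38
ee_pos: [0.575, -0.2784, 0.3039]
tool_rot: [0.003, 0.983, 0.019, -0.183]
force: [-0.2, -0.1, -1.5]
finger_gap: 0.0644
grip_force: 66.4
```

carry_out --targets "0 0 0 0 0 0 5; 0 0 0 0 0 0 5; 0 0 0 0 0 0 5; 0 0 0 0 0 0 5; 0 0 0 0 0 0 5"

```text
time: 8.0
ee_pos: [0.5752, -0.2768, 0.3031]
tool_rot: [0.003, 0.983, 0.019, -0.182]
force: [-0.7, -0.8, -1.7]
finger_gap: 0.0648
grip_force: 66.5
```

```bash
python3 - <<'E'
from h import *
np.set_printoptions(precision=4,suppress=True)
s=sense();print(s['ee_pos'],s['joint_pos'],s['finger_gap']);R=rot(s);print(R)
p,d=eyes.camera('wrist');np.savez('pics/w4.npz',p=p,d=d,ee=s['ee_pos'],R=R)
t,dt=eyes.camera('top');np.savez('pics/t4.npz',p=t,d=dt)
sd,ds=eyes.camera('side');np.savez('pics/s4.npz',p=sd,d=ds)
out=np.zeros((600,800,3),np.uint8)
a=cv2.resize(p[150:350,220:430],None,fx=1.9,fy=1.9);out[:a.shape[0],:a.shape[1]]=a
b=cv2.resize(t[190:265,390:475],None,fx=4.5,fy=4.5)[:600,:400];out[:b.shape[0],400:400+b.shape[1]]=b
c=cv2.resize(sd[90:170,310:400],None,fx=2.6,fy=2.6);out[385:385+c.shape[0],:c.shape[1]]=c[:215]
cv2.imwrite('pics/c4.png',out[:,:,::-1])
W=cloud('wrist',d,s)
# washer top face in tool frame-plane
m=(np.linalg.norm(W-[.5195,-.2795,.167],axis=-1)<.034)&(d>0)&(abs(W[...,2]-.167)<.012)
P=W[m];c=np.median(P,0)
for _ in range(5):
    c=P.mean(0);n=np.linalg.svd(P-c,full_matrices=False)[2][2];P=P[abs((P-c)@n)<.0025]
n*=np.sign(n[2]);print('face',len(P),c,n,P.min(0),P.max(0))
Wt=(P-s['ee_pos'])@R;print('tool',Wt.min(0),Wt.max(0))
E
```

```text
[ 0.5752 -0.2768  0.3031] [-0.4347  0.6274  1.567  -0.1707  1.2804  1.1736] 0.06483918663067188
[[ 0.933   0.0389 -0.3578]
 [ 0.0365 -0.9992 -0.0133]
 [-0.358  -0.0006 -0.9337]]
face 7744 [ 0.5241 -0.2788  0.1656] [ 0.0084 -0.0126  0.9999] [ 0.4864 -0.3116  0.1627] [ 0.5523 -0.246   0.1677]
tool [-0.0336 -0.0328  0.1366] [0.0284 0.0326 0.1609]
```

View pics/c4.png

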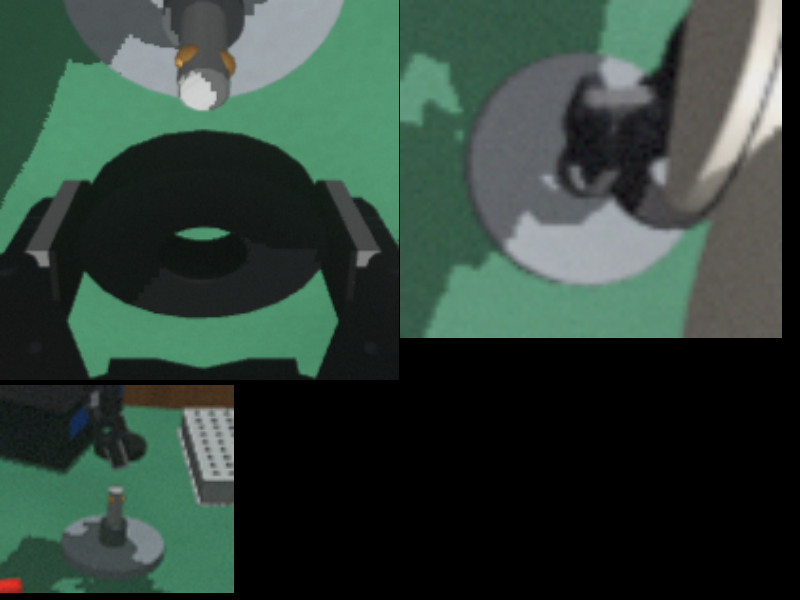

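The crop shows the washer level in the pads with its bore at crop (203,252), and the spindle top at (197,90). Next I get both centres from this one image.

```bash
cat >> h.py <<'E'
def ringplane(d,s,c0,rad,zt):
    "held/lying level ring: top plane, outer circle and bore circle from depth"
    W=cloud('wrist',d,s);m=(np.hypot(W[...,0]-c0[0],W[...,1]-c0[1])<rad+.008)&(d>0)&(abs(W[...,2]-zt)<.008)
    zm=np.median(W[m][:,2]);m&=abs(W[...,2]-zm)<.0025
    cs,hi=cv2.findContours(m.astype(np.uint8),cv2.RETR_CCOMP,cv2.CHAIN_APPROX_NONE)
    def fit(k,r):
        k=k[:,0];P=W[k[:,1],k[:,0]]
        o=least_squares(lambda q:np.hypot(P[:,0]-q[0],P[:,1]-q[1])-r,P[:,:2].mean(0),loss='soft_l1',f_scale=.0007);return o.x,np.sqrt(2*o.cost/len(P)),len(P)
    i=max(range(len(cs)),key=lambda j:len(cs[j]) if hi[0][j][3]<0 else 0)
    out=fit(cs[i],rad);h=[j for j in range(len(cs)) if hi[0][j][3]==i]
    bore=fit(cs[max(h,key=lambda j:len(cs[j]))],.01125) if h else None
    return zm,out,bore
def spindle(d,s,c0=(.519,-.2795),z0=.098):
    W=cloud('wrist',d,s);m=(np.hypot(W[...,0]-c0[0],W[...,1]-c0[1])<.016)&(d>0)&(abs(W[...,2]-z0)<.002)
    k=max(cv2.findContours(m.astype(np.uint8),cv2.RETR_EXTERNAL,cv2.CHAIN_APPROX_NONE)[0],key=cv2.contourArea)[:,0]
    P=W[k[:,1],k[:,0]];A=W[m];return circ(P[:,0],P[:,1]),A.mean(0),A.min(0),A.max(0),len(A)
E
python3 - <<'E'
from h import *
np.set_printoptions(precision=4,suppress=True)
z=np.load('pics/w4.npz');s=dict(ee_pos=z['ee'],tool_rot=Ro.from_matrix(z['R']).as_quat()[[3,0,1,2]])
print(ringplane(z['d'],s,[.52,-.279],.033,.166));print(*spindle(z['d'],s))
W=cloud('wrist',z['d'],s)
for a in (.09,.08,.07,.06):
    m=(np.hypot(W[...,0]-.519,W[...,1]+.2795)<.016)&(abs(W[...,2]-a)<.003);P=W[m];print(a,len(P),P[:,1].min(),P[:,1].max(),P[:,0].min())
E
```

```text
(np.float64(0.16566740767294544), (array([ 0.5194, -0.2789]), np.float64(0.0012617358947211131), 442), (array([ 0.5192, -0.2788]), np.float64(0.0004560451643856261), 103))
[ 0.5199 -0.279   0.0092] [ 0.5206 -0.279   0.0979] [ 0.5105 -0.2883  0.096 ] [ 0.5296 -0.2695  0.0995] 504
0.09 176 -0.28985612270887634 -0.2691348018672946 0.5191120202370288
0.08 92 -0.2897094191314721 -0.2703247951641179 0.5247466782722996
0.07 105 -0.2881945464860393 -0.2692710978263229 0.5209853599809271
0.06 96 -0.288576906680103 -0.26964278197012076 0.5216881369612719
```

carry_out --targets "0.42 0 0.91 0 0 0 5; 0.36 0 0.93 0 0 0 5; 0.36 0 0.93 0 0 0 5; 0.36 0 0.93 0 0 0 5; 0.36 0 0.93 0 0 0 5"

```text
time: 8.78
ee_pos: [0.5759, -0.2773, 0.2522]
tool_rot: [0.003, 0.983, 0.019, -0.182]
force: [-0.3, -0.2, -1.9]
finger_gap: 0.065
grip_force: 66.4
```

carry_out --targets "0.11 0 0.28 0 0 0 5; 0.11 0 0.28 0 0 0 5; 0.11 0 0.28 0 0 0 5; 0.11 0 0.28 0 0 0 5; 0.11 0 0.28 0 0 0 5"

```text
time: 9.4
ee_pos: [0.5761, -0.2773, 0.238]
tool_rot: [0.003, 0.983, 0.019, -0.182]
force: [-1.2, 0.4, 1.5]
finger_gap: 0.0647
grip_force: 66.7
```

```bash
python3 - <<'E'
from h import *
np.set_printoptions(precision=4,suppress=True)
s=sense();print(s['ee_pos'],s['force'],s['ft_torque'],s['finger_gap'])
p,d=eyes.camera('wrist')
try: print(ringplane(d,s,[.52,-.279],.033,.103));
except Exception as e: print(e)
try: print(*spindle(d,s))
except Exception as e: print(e)
cv2.imwrite('pics/w5.png',cv2.resize(p[150:350,220:430],None,fx=2.5,fy=2.5)[:,:,::-1])
E
```

```text
[ 0.5761 -0.2773  0.238 ] [-1.2264  0.415   1.5149] [-0.0223 -0.0276  0.0389] 0.06472169539199725
(np.float64(0.10064420576401835), (array([ 0.5203, -0.2792]), np.float64(0.001230840677264516), 432), (array([ 0.5157, -0.2843]), np.float64(0.0020452800909534765), 304))
[ 0.5176 -0.2796  0.0106] [ 0.5169 -0.2795  0.0982] [ 0.5069 -0.2953  0.096 ] [ 0.5345 -0.2666  0.1   ] 977
```

It's threaded, so I keep pushing.

carry_out --targets "0.14 0 0.37 0 0 0 5; 0.14 0 0.37 0 0 0 5; 0.14 0 0.37 0 0 0 5; 0.14 0 0.37 0 0 0 5; 0.14 0 0.37 0 0 0 5"

```text
time: 10.07
ee_pos: [0.5761, -0.2772, 0.2187]
tool_rot: [0.003, 0.983, 0.019, -0.182]
force: [-0.2, 0.3, -1.5]
finger_gap: 0.0644
grip_force: 66.6
```

carry_out --targets "0.14 0 0.37 0 0 0 5; 0.14 0 0.37 0 0 0 5; 0.11 0 0.28 0 0 0 5; 0.11 0 0.28 0 0 0 5; 0 0 0 0 0 0 5"

```text
time: 10.7
ee_pos: [0.5759, -0.2772, 0.2039]
tool_rot: [0.003, 0.983, 0.019, -0.182]
force: [0.5, -0.1, -1.7]
finger_gap: 0.0644
grip_force: 66.5
```

carry_out --targets "0.05 0 0.13 0 0 0 5; 0.05 0 0.13 0 0 0 5; 0.03 0 0.09 0 0 0 5; 0.03 0 0.09 0 0 0 5; 0 0 0 0 0 0 5"

```text
time: 11.32
ee_pos: [0.5759, -0.2772, 0.1996]
tool_rot: [0.003, 0.983, 0.019, -0.182]
force: [0.7, -1.2, -1.8]
finger_gap: 0.065
grip_force: 66.6
```

carry_out --targets "0.02 0 0.06 0 0 0 5; 0.02 0 0.06 0 0 0 5; 0.01 0 0.04 0 0 0 5; 0 0 0 0 0 0 5; 0 0 0 0 0 0 5"

```text
time: 11.95
ee_pos: [0.576, -0.2772, 0.1994]
tool_rot: [0.003, 0.983, 0.019, -0.182]
force: [-1.5, 2.0, 10.2]
finger_gap: 0.0642
grip_force: 67.4
```

carry_out --targets "0 0 0 0 0 0 8.54; 0 0 0 0 0 0 8.54; 0 0 0 0 0 0 8.54; 0 0 0 0 0 0 8.54; 0 0 -2.5 0 0 0 8.54"

```text
time: 12.58
ee_pos: [0.5836, -0.2766, 0.2196]
tool_rot: [0.002, 0.983, 0.019, -0.184]
force: [0.1, -0.4, 0.9]
finger_gap: 0.0852
grip_force: 0.0
```

carry_out --targets "-0.5 0 -3 0 0 0 8.54; -0.5 0 -3 0 0 0 8.54; -0.5 0 -3 0 0 0 8.54; 0 0 0 0 0 0 8.54; 0 0 0 0 0 0 8.54"

```text
time: 13.2
ee_pos: [0.6025, -0.2761, 0.3098]
tool_rot: [0.003, 0.983, 0.019, -0.183]
force: [-0.4, 0.2, -0.0]
finger_gap: 0.0853
grip_force: 0.0
```

```bash
python3 - <<'E'
from h import *
np.set_printoptions(precision=4,suppress=True)
s=sense();p,d=eyes.camera('wrist');print(s['ee_pos'],s['force'],s['finger_gap'])
np.savez('pics/w6.npz',p=p,d=d,ee=s['ee_pos'],R=rot(s));cv2.imwrite('pics/w6.png',p[:,:,::-1])
W=cloud('wrist',d,s);m=(abs(np.hypot(W[...,0]-.52,W[...,1]+.279)-.024)<.006)&(abs(W[...,2]-.062)<.008);P=W[m]
for _ in range(5):
    c=P.mean(0);n=np.linalg.svd(P-c,full_matrices=False)[2][2];P=P[abs((P-c)@n)<.002]
print(len(P),c,n)
print(ringplane(d,s,[.52,-.279],.033,.062));print(*spindle(d,s))
nn=-frame(35)[:,2];R=frame(14);c=np.array([.574,.2866,.1012]);m=c-.007*nn
plan(m-.154*R[:,2]+.07*nn,R,15,8.54)
E
```

```text
[ 0.6025 -0.2761  0.3098] [-0.3756  0.2157 -0.0481] 0.08534707634864752
1666 [ 0.5264 -0.2786  0.0621] [-0.0005  0.001   1.    ]
(np.float64(0.06198786215812578), (array([ 0.5198, -0.2792]), np.float64(0.003218700319108527), 282), (array([ 0.5308, -0.2899]), np.float64(0.0008703590550279795), 9))
[ 0.5202 -0.2791  0.0091] [ 0.5209 -0.2791  0.0979] [ 0.5109 -0.2887  0.0961] [ 0.5291 -0.2694  0.0995] 376
-0.48 -3.75 0.24 -0.01 2.34 -0 8.54; -0.49 -3.76 0.22 -0.01 2.34 -0 8.54; -0.5 -3.75 0.2 -0.01 2.34 -0 8.54; -0.5 -3.76 0.18 -0.01 2.34 -0 8.54; -0.52 -3.76 0.16 -0.01 2.34 -0 8.54
-0.51 -3.75 0.14 -0.01 2.34 -0 8.54; -0.53 -3.76 0.11 -0.01 2.34 -0 8.54; -0.53 -3.75 0.1 -0.01 2.34 -0 8.54; -0.53 -3.76 0.07 -0.01 2.34 -0 8.54; -0.53 -3.75 0.04 -0.01 2.34 -0 8.54
-0.54 -3.76 0.03 -0.01 2.34 -0 8.54; -0.53 -3.75 0 -0.01 2.34 -0 8.54; -0.54 -3.76 -0.02 -0.01 2.34 -0 8.54; -0.53 -3.75 -0.04 -0.01 2.34 -0 8.54; -0.53 -3.76 -0.07 -0.01 2.34 -0 8.54
```

The wide washer is home: level, with its top at z = 0.062. Next is the blue one.

carry_out --targets "-0.48 -3.75 0.24 0 2.34 0 8.54; -0.49 -3.76 0.22 0 2.34 0 8.54; -0.5 -3.75 0.2 0 2.34 0 8.54; -0.5 -3.76 0.18 0 2.34 0 8.54; -0.52 -3.76 0.16 0 2.34 0 8.54"

```text
time: 13.88
ee_pos: [0.5681, -0.0885, 0.3068]
tool_rot: [0.001, 0.996, 0.019, -0.082]
force: [0.3, -0.6, -0.1]
finger_gap: 0.0856
grip_force: 0.0
```

carry_out --targets "-0.51 -3.75 0.14 0 2.34 0 8.54; -0.53 -3.76 0.11 0 2.34 0 8.54; -0.53 -3.75 0.1 0 2.34 0 8.54; -0.53 -3.76 0.07 0 2.34 0 8.54; -0.53 -3.75 0.04 0 2.34 0 8.54"

```text
time: 14.5
ee_pos: [0.5343, 0.0979, 0.3046]
tool_rot: [-0.001, 1.0, 0.019, 0.021]
force: [0.1, -0.3, 0.1]
finger_gap: 0.0853
grip_force: 0.0
```

carry_out --targets "-0.54 -3.76 0.03 0 2.34 0 8.54; -0.53 -3.75 0 0 2.34 0 8.54; -0.54 -3.76 -0.02 0 2.34 0 8.54; -0.53 -3.75 -0.04 0 2.34 0 8.54; -0.53 -3.76 -0.07 0 2.34 0 8.54"

```text
time: 15.12
ee_pos: [0.5005, 0.2844, 0.3023]
tool_rot: [-0.002, 0.992, 0.019, 0.122]
force: [0.3, 0.3, -0.3]
finger_gap: 0.0853
grip_force: 0.0
```

```bash
python3 - <<'E'
from h import *
np.set_printoptions(precision=4,suppress=True)
for i in range(3): s=sense();p_,d=eyes.camera('wrist')
print(s['ee_pos'],s['joint_pos'],rot(s)[:,2])
n=-frame(35)[:,2]
c,r=washer(d,p_,s,np.array([.574,.2866,.1007]),None,'blue',n);print(c,r)
m=c-.007*n;R=frame(14)
p,Rr=plan(m-.157*R[:,2]+.03*n,R,4,8.54)
plan(m-.157*R[:,2],R,4,8.54,p,Rr)
E
```

```text
[0.5002 0.2861 0.3024] [ 0.5237  0.4616  1.8696 -0.2002  0.6008  2.2063] [ 0.2431  0.0105 -0.9699]
[0.5739 0.2875 0.1007] 0.028082068369520798
0.36 0 0.87 0 0 0.03 8.54; 0.35 0 0.88 0 0 0.03 8.54; 0.36 0.01 0.87 0 0 0.03 8.54; 0.36 -0 0.88 0 0 0.03 8.54
0.27 -0 0.7 0 0 -0 8.54; 0.27 -0 0.7 0 0 -0 8.54; 0.27 -0 0.7 0 0 -0 8.54; 0.26 -0 0.7 0 0 -0 8.54
```

carry_out --targets "0.48 0 1.17 0 0 0 8.54; 0.48 0 1.17 0 0 0 8.54; 0.47 0 1.16 0 0 0 8.54; 0.27 0 0.7 0 0 0 8.54; 0.27 0 0.7 0 0 0 8.54"

```text
time: 15.9
ee_pos: [0.5328, 0.2845, 0.2603]
tool_rot: [-0.003, 0.992, 0.019, 0.123]
force: [0.9, 0.0, -0.6]
finger_gap: 0.0858
grip_force: 0.0
```

carry_out --targets "0.27 0 0.7 0 0 0 8.54; 0.26 0 0.7 0 0 0 8.54; 0 0 0 0 0 0 4.2; 0 0 0 0 0 0 4.2; 0 0 0 0 0 0 4.2" --force 50

```text
time: 16.52
ee_pos: [0.5407, 0.2852, 0.2493]
tool_rot: [-0.003, 0.992, 0.019, 0.123]
force: [-2.8, -0.0, 5.1]
finger_gap: 0.0568
grip_force: 52.3
```

carry_out --targets "0 0 0 0 0 0 4.2; 0 0 0 0 0 0 4.2; 0 0 0 0 0 0 4.2; -0.36 0 -0.93 0 0 0 4.2; -0.36 0 -0.93 0 0 0 4.2" --force 60

```text
time: 17.15
ee_pos: [0.5289, 0.2846, 0.2653]
tool_rot: [-0.003, 0.992, 0.019, 0.123]
force: [0.3, -0.4, -1.0]
finger_gap: 0.0563
grip_force: 63.9
```

carry_out --targets "-0.36 0 -0.93 0 0 0 4.2; -0.36 0 -0.93 0 0 0 4.2; -0.4 0 -1.1 0 0 0 4.2; -0.5 0 -1.3 0 0 0 4.2; -0.5 0 -1.5 0 0 0 4.2"

```text
time: 17.77
ee_pos: [0.4943, 0.2832, 0.3163]
tool_rot: [-0.003, 0.992, 0.019, 0.123]
force: [0.3, 0.2, -0.8]
finger_gap: 0.0566
grip_force: 63.9
```

```bash
python3 - <<'E'
from h import *
s=sense();R=frame(-21)
print(s['ee_pos'],s['finger_gap'],s['grip_force'])
plan(np.array([.5202,-.2795,.165])-.157*R[:,2],R,15,4.2)
E
```

```text
[0.4942588  0.2832268  0.31634473] 0.05657932012560453 63.89748573303223
0.39 3.75 0.13 -0 -2.34 -0 4.2; 0.39 3.76 0.11 -0 -2.34 -0 4.2; 0.39 3.75 0.1 -0 -2.34 -0 4.2; 0.4 3.76 0.08 -0 -2.34 -0 4.2; 0.4 3.75 0.06 -0 -2.34 -0 4.2
0.4 3.76 0.05 -0 -2.34 -0 4.2; 0.41 3.75 0.03 -0 -2.34 -0 4.2; 0.4 3.76 0.01 -0 -2.34 -0 4.2; 0.41 3.75 -0 -0 -2.34 -0 4.2; 0.4 3.76 -0.02 -0 -2.34 -0 4.2
0.41 3.75 -0.04 -0 -2.34 -0 4.2; 0.4 3.76 -0.05 -0 -2.34 -0 4.2; 0.4 3.75 -0.07 -0 -2.34 -0 4.2; 0.4 3.76 -0.08 -0 -2.34 -0 4.2; 0.39 3.75 -0.1 -0 -2.34 -0 4.2
```

carry_out --targets "0.39 3.75 0.13 0 -2.34 0 4.2; 0.39 3.76 0.11 0 -2.34 0 4.2; 0.39 3.75 0.1 0 -2.34 0 4.2; 0.4 3.76 0.08 0 -2.34 0 4.2; 0.4 3.75 0.06 0 -2.34 0 4.2"

```text
time: 18.4
ee_pos: [0.5221, 0.0955, 0.3147]
tool_rot: [-0.001, 1.0, 0.019, 0.021]
force: [1.2, -0.3, -1.2]
finger_gap: 0.0561
grip_force: 63.9
```

carry_out --targets "0.4 3.76 0.05 0 -2.34 0 4.2; 0.41 3.75 0.03 0 -2.34 0 4.2; 0.4 3.76 0.01 0 -2.34 0 4.2; 0.41 3.75 0 0 -2.34 0 4.2; 0.4 3.76 -0.02 0 -2.34 0 4.2"

```text
time: 19.02
ee_pos: [0.5496, -0.0914, 0.3132]
tool_rot: [0.001, 0.997, 0.019, -0.081]
force: [0.7, -0.1, -1.4]
finger_gap: 0.0562
grip_force: 63.9
```

carry_out --targets "0.41 3.75 -0.04 0 -2.34 0 4.2; 0.4 3.76 -0.05 0 -2.34 0 4.2; 0.4 3.75 -0.07 0 -2.34 0 4.2; 0.4 3.76 -0.08 0 -2.34 0 4.2; 0.39 3.75 -0.1 0 -2.34 0 4.2"

```text
time: 19.65
ee_pos: [0.5771, -0.2782, 0.3115]
tool_rot: [0.003, 0.983, 0.019, -0.182]
force: [0.4, 0.3, -0.6]
finger_gap: 0.056
grip_force: 63.9
```

carry_out --targets "0 0 0 0 0 0 4.2; 0 0 0 0 0 0 4.2; 0 0 0 0 0 0 4.2; 0 0 0 0 0 0 4.2; 0 0 0 0 0 0 4.2"

```text
time: 20.27
ee_pos: [0.5771, -0.2766, 0.3109]
tool_rot: [0.003, 0.983, 0.019, -0.182]
force: [-0.2, -0.5, -1.3]
finger_gap: 0.0563
grip_force: 64.0
```

```bash
cat > look.py <<'E'
from h import *
import sys
np.set_printoptions(precision=4,suppress=True)
rad,zt,name=float(sys.argv[1]),float(sys.argv[2]),sys.argv[3]
s=sense();p,d=eyes.camera('wrist');R=rot(s);print(s['time'],s['ee_pos'],s['force'],s['finger_gap'],R[:,2])
np.savez(f'pics/{name}.npz',p=p,d=d,ee=s['ee_pos'],R=R);cv2.imwrite(f'pics/{name}.png',cv2.resize(p[130:370,180:470],None,fx=2.5,fy=2.5)[:,:,::-1])
W=cloud('wrist',d,s);m=(abs(np.hypot(W[...,0]-.52,W[...,1]+.279)-(rad+.01125)/2)<.006)&(abs(W[...,2]-zt)<.009);P=W[m]
for _ in range(5):
    c=P.mean(0);n=np.linalg.svd(P-c,full_matrices=False)[2][2];P=P[abs((P-c)@n)<.002]
print('face',len(P),c,n*np.sign(n[2]))
for f in (lambda:ringplane(d,s,[.52,-.279],rad,zt),lambda:spindle(d,s)):
    try:print(f())
    except Exception as e:print('x',e)
print('down in tool',R.T@[0,0,-1],'x',R.T@[1,0,0],'y',R.T@[0,1,0])
E
python3 look.py .029 .172 w7
```

```text
20.275 [ 0.5771 -0.2766  0.3109] [-0.1637 -0.5218 -1.3483] 0.056281141572878376 [-0.3578 -0.0134 -0.9337]
face 3719 [ 0.5231 -0.2789  0.1702] [-0.0002  0.0105  0.9999]
(np.float64(0.17003538283297975), (array([ 0.5192, -0.2786]), np.float64(0.0013087593642461025), 395), (array([ 0.5188, -0.2786]), np.float64(0.0004551522766366587), 104))
(array([ 0.5199, -0.279 ,  0.0093]), array([ 0.5206, -0.279 ,  0.0979]), array([ 0.51  , -0.2885,  0.096 ]), array([ 0.5293, -0.2697,  0.1   ]), 479)
down in tool [0.3581 0.0006 0.9337] x [ 0.933   0.0389 -0.3578] y [ 0.0365 -0.9992 -0.0134]
```

carry_out --targets "0.48 0.04 0.97 0 0 0 4.2; 0.39 0 1.01 0 0 0 4.2; 0.39 0 1.01 0 0 0 4.2; 0.39 0 1.01 0 0 0 4.2; 0.39 0 1.01 0 0 0 4.2"

```text
time: 20.95
ee_pos: [0.5781, -0.2775, 0.2557]
tool_rot: [0.003, 0.983, 0.019, -0.182]
force: [-0.2, 0.3, -0.3]
finger_gap: 0.0564
grip_force: 64.0
```

carry_out --targets "0.12 0 0.33 0 0 0 4.2; 0.12 0 0.33 0 0 0 4.2; 0.12 0 0.33 0 0 0 4.2; 0.12 0 0.33 0 0 0 4.2; 0.12 0 0.33 0 0 0 4.2"

```text
time: 21.58
ee_pos: [0.5782, -0.2774, 0.2398]
tool_rot: [0.003, 0.983, 0.019, -0.182]
force: [-0.1, 2.8, 10.2]
finger_gap: 0.0561
grip_force: 64.8
```

carry_out --targets "0.1 0 0.26 0 0 0 4.2; 0.1 0 0.26 0 0 0 4.2; 0.1 0 0.26 0 0 0 4.2; 0.1 0 0.26 0 0 0 4.2; 0 0 0 0 0 0 4.2"

```text
time: 22.2
ee_pos: [0.5782, -0.2773, 0.2286]
tool_rot: [0.003, 0.983, 0.019, -0.182]
force: [-0.6, 1.7, 4.0]
finger_gap: 0.0565
grip_force: 64.3
```

```bash
python3 look.py .029 .088 w8
```

```text
22.2 [ 0.5782 -0.2773  0.2286] [-0.5734  1.7205  4.0428] 0.05645368551948998 [-0.3572 -0.0133 -0.9339]
face 3144 [ 0.526  -0.2789  0.0878] [0.0049 0.0111 0.9999]
(np.float64(0.08771877008910592), (array([ 0.5204, -0.2793]), np.float64(0.0012687319845333751), 380), (array([ 0.513 , -0.2792]), np.float64(0.0021922438696353698), 128))
(array([ 0.5203, -0.2789,  0.009 ]), array([ 0.5216, -0.2788,  0.0979]), array([ 0.5107, -0.2885,  0.096 ]), array([ 0.5297, -0.2694,  0.0991]), 779)
down in tool [0.3574 0.0004 0.9339] x [ 0.9333  0.0382 -0.3572] y [ 0.0359 -0.9993 -0.0133]
```

View pics/w8.png

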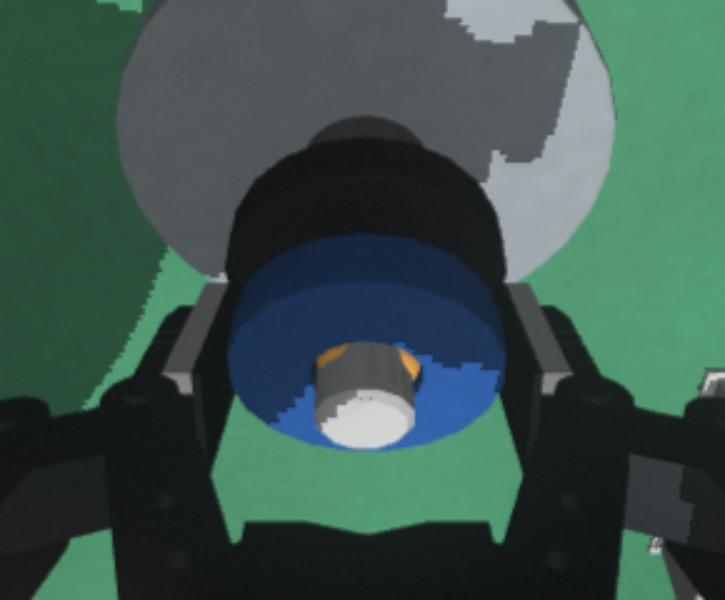

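The blue washer is on the spindle, level, with the balls near the top of its bore. I'll release it, then press it with the fingertips.

carry_out --targets "0 0 0 0 0 0 7.5; 0 0 0 0 0 0 7.5; 0 0 -0.8 0 0 0 7.5; -0.7 0 -1.8 0 0 0 7.5; -1.1 0 -2.8 0 0 0 7.5"

```text
time: 22.88
ee_pos: [0.5804, -0.2774, 0.2858]
tool_rot: [0.003, 0.983, 0.019, -0.183]
force: [0.8, 0.2, -0.3]
finger_gap: 0.0748
grip_force: 0.0
```

```bash
python3 - <<'E'
from h import *
plan([.520,-.279,.297],frame(0),5,3)
E
```

```text
-1.21 -0.01 0.23 -0.01 4.21 -0.01 3; -1.22 -0.02 0.13 -0.01 4.21 -0.01 3; -1.23 -0.01 0.05 -0.01 4.21 -0.01 3; -1.22 -0.02 -0.05 -0.01 4.21 -0.01 3; -1.22 -0.01 -0.13 -0.01 4.21 -0.01 3
```

carry_out --targets "-1.2 0 0 0 4.2 0 3; -1.2 0 0 0 4.2 0 3; -1.2 0 0 0 4.2 0 3; -1.2 0 0 0 4.2 0 3; -1.2 0 0 0 4.2 0 3"

```text
time: 23.5
ee_pos: [0.5221, -0.2798, 0.2996]
tool_rot: [0.0, 1.0, 0.019, 0.002]
force: [-0.1, 0.6, 0.1]
finger_gap: 0.03
grip_force: 0.0
```

carry_out --targets "0 0 0 0 0 0 3; 0 0 0 0 0 0 3; 0 0 0 0 0 0 3; 0 0 0 0 0 0 3; 0 0 0 0 0 0 3"

```text
time: 24.12
ee_pos: [0.5224, -0.2795, 0.2976]
tool_rot: [-0.0, 1.0, 0.019, -0.0]
force: [-0.1, 0.0, -0.8]
finger_gap: 0.0298
grip_force: 0.0
```

```bash
python3 look.py .029 .087 w9; python3 - <<'E'
from h import *
plan([.520,-.279,.262],frame(0),5,3)
E
```

```text
24.125 [ 0.5224 -0.2795  0.2976] [-0.0519  0.0001 -0.8097] 0.029811719499944673 [-0.0003  0.0007 -1.    ]
face 2614 [ 0.5219 -0.2791  0.0886] [-0.0246  0.0074  0.9997]
(np.float64(0.08850599714341761), (array([ 0.5202, -0.2794]), np.float64(0.0014381209179426732), 240), (array([ 0.5168, -0.2791]), np.float64(0.0005681336395102529), 96))
(array([ 0.5197, -0.2791,  0.0094]), array([ 0.5202, -0.2791,  0.098 ]), array([ 0.5101, -0.2887,  0.0961]), array([ 0.5293, -0.2697,  0.0999]), 603)
down in tool [0.0002 0.0007 1.    ] x [ 0.9993  0.0386 -0.0003] y [ 0.0386 -0.9993  0.0007]
-0.05 -0.01 0.71 -0.01 0 -0.01 3; -0.04 -0.02 0.72 -0.01 0 -0.01 3; -0.05 -0.01 0.71 -0.01 0 -0.01 3; -0.05 -0.01 0.71 -0.01 0 -0.01 3; -0.04 -0.02 0.72 -0.01 0 -0.01 3
```

View pics/w9.png

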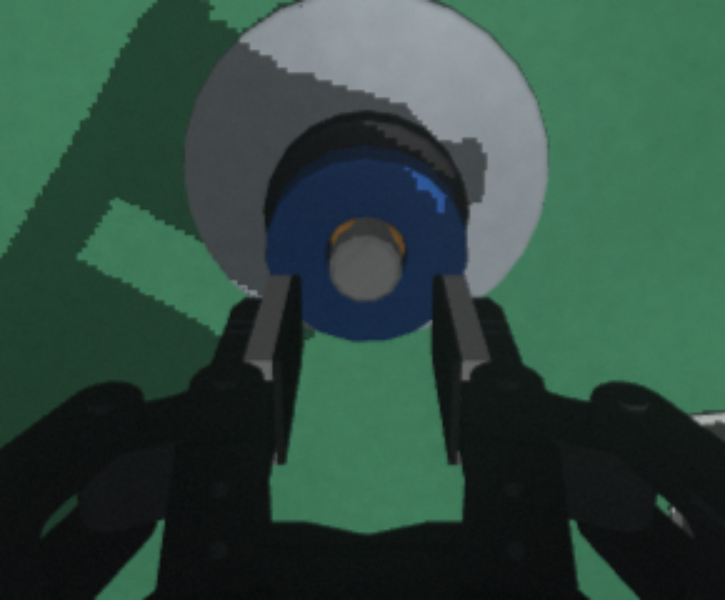

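Blue sits on the balls with its top at z = 0.0886, and the closed fingertips straddle the spindle. Pressing now.

carry_out --targets "-0.1 0 0.7 0 0 0 3; -0.14 -0.04 0.7 0 0 0 3; 0 0 0.7 0 0 0 3; 0 0 0.7 0 0 0 3; 0 0 0.4 0 0 0 3"

```text
time: 24.8
ee_pos: [0.5197, -0.2793, 0.2651]
tool_rot: [-0.0, 1.0, 0.019, -0.0]
force: [-0.0, -0.2, 0.3]
finger_gap: 0.03
grip_force: 0.0
```

carry_out --targets "0 0 0.3 0 0 0 3; 0 0 0.3 0 0 0 3; 0 0 0.3 0 0 0 3; 0 0 0.3 0 0 0 3; 0 0 0.1 0 0 0 3"

```text
time: 25.42
ee_pos: [0.5198, -0.2793, 0.2526]
tool_rot: [-0.0, 1.0, 0.019, 0.0]
force: [-0.3, 0.1, 0.1]
finger_gap: 0.0303
grip_force: 0.0
```

carry_out --targets "0 0 0.15 0 0 0 3; 0 0 0.15 0 0 0 3; 0 0 0.1 0 0 0 3; 0 0 0.05 0 0 0 3; 0 0 0 0 0 0 3"

```text
time: 26.05
ee_pos: [0.5199, -0.2793, 0.249]
tool_rot: [-0.0, 1.0, 0.019, 0.0]
force: [-1.9, 1.1, 7.4]
finger_gap: 0.0302
grip_force: 3.5
```

carry_out --targets "0 0 0.1 0 0 0 3; 0 0 0.1 0 0 0 3; 0 0 0.05 0 0 0 3; 0 0 0 0 0 0 3; 0 0 0 0 0 0 3"

```text
time: 26.68
ee_pos: [0.5199, -0.2793, 0.2488]
tool_rot: [-0.0, 1.0, 0.019, 0.0]
force: [-9.0, 5.2, 30.0]
finger_gap: 0.0298
grip_force: 14.7
```

```bash
python3 look.py .029 .077 w10
```

```text
26.675 [ 0.5199 -0.2793  0.2488] [-9.0379  5.2339 30.0167] 0.02975087359298159 [ 0.0006  0.0003 -1.    ]
face 2230 [ 0.5291 -0.2788  0.0762] [0.0033 0.0005 1.    ]
(np.float64(0.07607046650992512), (array([ 0.5194, -0.279 ]), np.float64(0.0022807212128808617), 342), (array([ 0.5132, -0.2795]), np.float64(0.0023103675764035323), 149))
(array([ 0.5196, -0.279 ,  0.0095]), array([ 0.5202, -0.2791,  0.098 ]), array([ 0.5096, -0.2944,  0.096 ]), array([ 0.5299, -0.264 ,  0.0998]), 1072)
down in tool [-0.0007  0.0003  1.    ] x [0.9993 0.0382 0.0006] y [ 0.0382 -0.9993  0.0003]
```

Blue is home: level, with its top at z = 0.076. Now the orange washer.

carry_out --targets "0 0 -1 0 0 0 3; 0 0 -2 0 0 0 3; 0 0 -2.5 0 0 0 8.54; 0 0 -2.5 0 0 0 8.54; 0 0 0 0 0 0 8.54"

```text
time: 27.35
ee_pos: [0.5206, -0.2798, 0.3284]
tool_rot: [0.001, 1.0, 0.019, 0.002]
force: [-0.2, -0.2, -0.4]
finger_gap: 0.0822
grip_force: 0.0
```

```bash
python3 - <<'E'
from h import *
print(sense()['ee_pos'])
nn=-frame(35)[:,2];R=frame(14);c=np.array([.5775,.1772,.1022]);m=c-.008*nn
plan(m-.161*R[:,2]+.07*nn,R,10,8.54)
E
```

```text
[ 0.52057347 -0.27975249  0.3284098 ]
-0 -4.54 0.18 0.01 1.38 -0 8.54; -0.01 -4.55 0.19 0.01 1.38 -0 8.54; -0.01 -4.54 0.18 0.01 1.38 -0 8.54; -0.01 -4.55 0.19 0.01 1.38 -0 8.54; -0.02 -4.54 0.18 0.01 1.38 -0 8.54
-0.03 -4.54 0.19 0.01 1.38 -0 8.54; -0.03 -4.55 0.19 0.01 1.38 -0 8.54; -0.03 -4.54 0.18 0.01 1.38 -0 8.54; -0.04 -4.54 0.19 0.01 1.38 -0 8.54; -0.04 -4.55 0.18 0.01 1.38 -0 8.54
```

carry_out --targets "0 -4.54 0.18 0 1.4 0 8.54; 0 -4.54 0.18 0 1.4 0 8.54; 0 -4.54 0.18 0 1.4 0 8.54; 0 -4.54 0.18 0 1.4 0 8.54; 0 -4.54 0.18 0 1.4 0 8.54"

```text
time: 27.98
ee_pos: [0.5111, -0.0511, 0.3164]
tool_rot: [-0.002, 0.998, 0.019, 0.061]
force: [0.6, 0.5, -0.3]
finger_gap: 0.0856
grip_force: 0.0
```

carry_out --targets "-0.05 -4.54 0.18 0 1.4 0 8.54; -0.05 -4.54 0.18 0 1.4 0 8.54; -0.05 -4.54 0.18 0 1.4 0 8.54; -0.05 -4.54 0.18 0 1.4 0 8.54; -0.05 -4.54 0.18 0 1.4 0 8.54"

```text
time: 28.6
ee_pos: [0.5015, 0.1757, 0.3072]
tool_rot: [-0.003, 0.992, 0.019, 0.122]
force: [0.7, -0.1, 0.1]
finger_gap: 0.0853
grip_force: 0.0
```

```bash
python3 - <<'E'
from h import *
np.set_printoptions(precision=4,suppress=True)
for i in range(4): s=sense();p_,d=eyes.camera('wrist')
print(s['ee_pos'],s['joint_pos'],rot(s)[:,2])
n=-frame(35)[:,2]
c,r=washer(d,p_,s,np.array([.577,.1772,.1025]),None,'orange',n);print(c,r)
m=c-.008*n;R=frame(14)
p,Rr=plan(m-.161*R[:,2]+.03*n,R,3,8.54)
plan(m-.161*R[:,2],R,4,8.54,p,Rr)
E
```

```text
[0.5014 0.1761 0.3071] [ 0.3319  0.3975  1.9691 -0.1329  0.5451  1.9665] [ 0.2409  0.0104 -0.9705]
[0.577  0.1775 0.1023] 0.024137443479951105
0.53 0.01 1.18 -0.01 0.02 0.02 8.54; 0.53 0.02 1.19 -0.01 0.02 0.02 8.54; 0.53 0.01 1.18 -0.01 0.02 0.02 8.54
0.27 0 0.7 0 0 0 8.54; 0.27 0 0.7 0 0 0 8.54; 0.27 0 0.7 0 0 0 8.54; 0.27 0 0.7 0 0 0 8.54
```

carry_out --targets "0.53 0.01 1.18 0 0 0 8.54; 0.53 0.01 1.18 0 0 0 8.54; 0.53 0.01 1.18 0 0 0 8.54; 0.27 0 0.7 0 0 0 8.54; 0.27 0 0.7 0 0 0 8.54"

```text
time: 29.42
ee_pos: [0.5349, 0.175, 0.2644]
tool_rot: [-0.003, 0.992, 0.019, 0.122]
force: [-0.7, 0.2, 0.8]
finger_gap: 0.0852
grip_force: 0.0
```

carry_out --targets "0.27 0 0.7 0 0 0 8.54; 0.27 0 0.7 0 0 0 8.54; 0 0 0 0 0 0 3.5; 0 0 0 0 0 0 3.5; 0 0 0 0 0 0 3.5" --force 50

```text
time: 30.05
ee_pos: [0.543, 0.1756, 0.2534]
tool_rot: [-0.003, 0.992, 0.019, 0.122]
force: [-2.5, -0.9, 3.6]
finger_gap: 0.0485
grip_force: 50.9
```

carry_out --targets "0 0 0 0 0 0 3.5; 0 0 0 0 0 0 3.5; 0 0 0 0 0 0 3.5; -0.36 0 -0.93 0 0 0 3.5; -0.36 0 -0.93 0 0 0 3.5" --force 60

```text
time: 30.68
ee_pos: [0.5312, 0.1751, 0.2696]
tool_rot: [-0.003, 0.992, 0.019, 0.122]
force: [0.0, 0.2, -0.6]
finger_gap: 0.0482
grip_force: 62.0
```

carry_out --targets "-0.36 0 -0.93 0 0 0 3.5; -0.36 0 -0.93 0 0 0 3.5; -0.4 0 -1.1 0 0 0 3.5; -0.5 0 -1.3 0 0 0 3.5; -0.5 0 -1.5 0 0 0 3.5"

```text
time: 31.3
ee_pos: [0.4966, 0.1738, 0.3206]
tool_rot: [-0.003, 0.992, 0.019, 0.122]
force: [0.4, 1.1, -0.5]
finger_gap: 0.048
grip_force: 62.0
```

```bash
python3 - <<'E'
from h import *
s=sense();R=frame(-21)
print(s['ee_pos'],s['finger_gap'],s['grip_force'])
plan(np.array([.521,-.2805,.165])-.161*R[:,2],R,10,3.5)
E
```

```text
[0.49658966 0.17379322 0.32060645] 0.04797848964727739 61.98400139808655
0.62 4.55 0.21 -0 -3.5 -0.01 3.5; 0.62 4.55 0.16 -0 -3.5 -0.01 3.5; 0.64 4.55 0.13 -0 -3.5 -0.01 3.5; 0.64 4.54 0.09 -0 -3.5 -0.01 3.5; 0.64 4.55 0.05 -0 -3.5 -0.01 3.5
0.65 4.55 0.02 -0 -3.5 -0.01 3.5; 0.64 4.55 -0.03 -0 -3.5 -0.01 3.5; 0.64 4.55 -0.07 -0 -3.5 -0.01 3.5; 0.63 4.55 -0.11 -0 -3.5 -0.01 3.5; 0.63 4.55 -0.14 -0 -3.5 -0.01 3.5
```

carry_out --targets "0.62 4.55 0.21 0 -3.5 0 3.5; 0.62 4.55 0.16 0 -3.5 0 3.5; 0.64 4.55 0.13 0 -3.5 0 3.5; 0.64 4.54 0.09 0 -3.5 0 3.5; 0.64 4.55 0.05 0 -3.5 0 3.5"

```text
time: 31.92
ee_pos: [0.5381, -0.0536, 0.3181]
tool_rot: [0.0, 0.999, 0.019, -0.031]
force: [1.4, 1.1, -1.6]
finger_gap: 0.0485
grip_force: 62.0
```

carry_out --targets "0.65 4.55 0.02 0 -3.5 0 3.5; 0.64 4.55 -0.03 0 -3.5 0 3.5; 0.64 4.55 -0.07 0 -3.5 0 3.5; 0.63 4.55 -0.11 0 -3.5 0 3.5; 0.63 4.55 -0.14 0 -3.5 0 3.5"

```text
time: 32.55
ee_pos: [0.5789, -0.2796, 0.3154]
tool_rot: [0.003, 0.983, 0.019, -0.183]
force: [-0.4, 0.9, -0.9]
finger_gap: 0.0487
grip_force: 62.0
```

carry_out --targets "0 0 0 0 0 0 3.5; 0 0 0 0 0 0 3.5; 0 0 0 0 0 0 3.5; 0 0 0 0 0 0 3.5; 0 0 0 0 0 0 3.5"

```text
time: 33.17
ee_pos: [0.579, -0.2777, 0.3147]
tool_rot: [0.003, 0.983, 0.019, -0.182]
force: [0.2, -0.4, -0.5]
finger_gap: 0.0482
grip_force: 62.1
```

```bash
python3 look.py .025 .172 w11
```

```text
33.175 [ 0.579  -0.2777  0.3147] [ 0.1972 -0.3512 -0.523 ] 0.04822953857053242 [-0.3577 -0.0135 -0.9337]
face 3225 [ 0.5232 -0.2789  0.1712] [0.0048 0.0052 1.    ]
(np.float64(0.1710655400815724), (array([ 0.5205, -0.2797]), np.float64(0.0013081215993056554), 340), (array([ 0.52  , -0.2796]), np.float64(0.0005048725995114306), 104))
(array([ 0.52  , -0.279 ,  0.0092]), array([ 0.5206, -0.279 ,  0.0978]), array([ 0.5104, -0.2885,  0.096 ]), array([ 0.5293, -0.27  ,  0.0993]), 458)
down in tool [0.358  0.0005 0.9337] x [ 0.933   0.039  -0.3577] y [ 0.0366 -0.9992 -0.0135]
```

carry_out --targets "0.39 -0.06 1.01 0 0 0 3.5; 0.39 0 1.01 0 0 0 3.5; 0.39 0 1.01 0 0 0 3.5; 0.39 0 1.01 0 0 0 3.5; 0.39 0 1.01 0 0 0 3.5"

```text
time: 33.85
ee_pos: [0.579, -0.2777, 0.2594]
tool_rot: [0.003, 0.983, 0.019, -0.182]
force: [1.2, -0.1, -0.7]
finger_gap: 0.0483
grip_force: 62.1
```

carry_out --targets "0.14 0 0.37 0 0 0 3.5; 0.14 0 0.37 0 0 0 3.5; 0.14 0 0.37 0 0 0 3.5; 0.14 0 0.37 0 0 0 3.5; 0.07 0 0.18 0 0 0 3.5"

```text
time: 34.48
ee_pos: [0.5792, -0.2775, 0.2436]
tool_rot: [0.003, 0.983, 0.019, -0.182]
force: [-0.9, 3.0, 9.7]
finger_gap: 0.0485
grip_force: 62.9
```

```bash
python3 look.py .025 .1 w12
```

```text
34.475 [ 0.5792 -0.2775  0.2436] [-0.8582  2.9751  9.6659] 0.04845614569403294 [-0.3582 -0.0129 -0.9336]
face 3238 [ 0.523  -0.2789  0.1002] [0.0089 0.0029 1.    ]
(np.float64(0.09996624331988316), (array([ 0.5205, -0.2794]), np.float64(0.0012893341163636083), 352), (array([ 0.5208, -0.2792]), np.float64(0.001089750885407658), 121))
(array([ 0.5194, -0.2792,  0.012 ]), array([ 0.5179, -0.2793,  0.0984]), array([ 0.5033, -0.2954,  0.096 ]), array([ 0.5349, -0.2646,  0.1   ]), 1094)
down in tool [0.3584 0.0008 0.9336] x [ 0.9329  0.0379 -0.3582] y [ 0.0357 -0.9993 -0.0129]
```

carry_out --targets "0.06 0 0.16 0 0 0 3.5; 0.03 0 0.09 0 0 0 3.5; 0 0 0 0 0 0 3.5; 0 0 0 0 0 0 7.5; 0 0 0 0 0 0 7.5"

```text
time: 35.15
ee_pos: [0.579, -0.2777, 0.24]
tool_rot: [0.003, 0.983, 0.019, -0.182]
force: [0.5, 1.1, -0.5]
finger_gap: 0.075
grip_force: 0.0
```

carry_out --targets "0 0 0 0 0 0 7.5; 0 0 -0.8 0 0 0 7.5; -0.7 0 -1.8 0 0 0 7.5; -1.1 0 -2.8 0 0 0 7.5; 0 0 0 0 0 0 7.5"

```text
time: 35.78
ee_pos: [0.5825, -0.278, 0.3007]
tool_rot: [0.005, 0.984, 0.019, -0.179]
force: [0.1, -0.8, -0.7]
finger_gap: 0.0749
grip_force: 0.0
```

```bash
python3 look.py .025 .097 w13; python3 - <<'E'
from h import *
plan([.5195,-.279,.300],frame(0),5,3)
E
```

```text
35.775 [ 0.5825 -0.278   0.3007] [ 0.1198 -0.7503 -0.6742] 0.07486363903642122 [-0.3529 -0.0157 -0.9355]
face 2206 [ 0.5223 -0.279   0.0979] [-0.0001 -0.0009  1.    ]
(np.float64(0.09779006052478101), (array([ 0.5201, -0.2794]), np.float64(0.0007526602108992762), 186), (array([ 0.52  , -0.2787]), np.float64(0.0009728431493245769), 34))
(array([ 0.5191, -0.2795,  0.0155]), array([ 0.5192, -0.2792,  0.0978]), array([ 0.5031, -0.2953,  0.096 ]), array([ 0.5347, -0.2638,  0.0993]), 1145)
down in tool [ 0.3532 -0.0023  0.9355] x [ 0.9349  0.0384 -0.3529] y [ 0.0351 -0.9993 -0.0157]
-1.17 -0.02 0.43 0.01 4.16 -0.01 3; -1.21 -0.03 0.33 0.01 4.16 -0.01 3; -1.22 -0.02 0.26 0.01 4.16 -0.01 3; -1.24 -0.02 0.16 0.01 4.16 -0.01 3; -1.24 -0.03 0.07 0.01 4.16 -0.01 3
```

carry_out --targets "-1.2 0 0.2 0 4.2 0 3; -1.2 0 0.2 0 4.2 0 3; -1.2 0 0.2 0 4.2 0 3; -1.2 0 0.1 0 4.2 0 3; -1.2 0 0.1 0 4.2 0 3"

```text
time: 36.45
ee_pos: [0.5206, -0.2797, 0.3017]
tool_rot: [-0.0, 1.0, 0.019, 0.001]
force: [0.4, -0.4, 0.1]
finger_gap: 0.0301
grip_force: 0.0
```

carry_out --targets "0 0 0 0 0 0 3; 0 0 0 0 0 0 3; 0 0 0 0 0 0 3; 0 0 0 0 0 0 3; 0 0 0 0 0 0 3"

```text
time: 37.08
ee_pos: [0.5215, -0.2798, 0.302]
tool_rot: [-0.0, 1.0, 0.019, -0.0]
force: [0.8, 0.4, -0.4]
finger_gap: 0.0304
grip_force: 0.0
```

```bash
python3 look.py .025 .097 w14; python3 - <<'E'
from h import *
plan([.5197,-.2792,.273],frame(0),3,3)
E
```

```text
37.075 [ 0.5215 -0.2798  0.302 ] [ 0.8414  0.4192 -0.3548] 0.03037079505664555 [-0.0001  0.0006 -1.    ]
face 2533 [ 0.5216 -0.2791  0.098 ] [ 0.0002 -0.0025  1.    ]
(np.float64(0.0978963024379573), (array([ 0.5202, -0.2794]), np.float64(0.0011422232345552079), 208), (array([ 0.5195, -0.2794]), np.float64(0.0009461362412792178), 113))
(array([ 0.519 , -0.2795,  0.0156]), array([ 0.5189, -0.2794,  0.0979]), array([ 0.5032, -0.2953,  0.096 ]), array([ 0.5349, -0.2636,  0.0999]), 1397)
down in tool [0.     0.0006 1.    ] x [ 0.9993  0.0386 -0.0001] y [ 0.0386 -0.9993  0.0006]
-0.06 -0.02 0.97 -0.01 0 -0.01 3; -0.06 -0.02 0.96 -0.01 0 -0.01 3; -0.05 -0.02 0.97 -0.01 0 -0.01 3
```

carry_out --targets "-0.08 -0.04 0.95 0 0 0 3; -0.08 -0.04 0.95 0 0 0 3; 0 0 0.9 0 0 0 3; 0 0 0.1 0 0 0 3; 0 0 0.1 0 0 0 3"

```text
time: 37.75
ee_pos: [0.5197, -0.2792, 0.272]
tool_rot: [-0.0, 1.0, 0.019, 0.0]
force: [0.0, 0.7, 0.0]
finger_gap: 0.03
grip_force: 0.0
```

carry_out --targets "0 0 0.2 0 0 0 3; 0 0 0.2 0 0 0 3; 0 0 0.15 0 0 0 3; 0 0 0.1 0 0 0 3; 0 0 0 0 0 0 3"

```text
time: 38.38
ee_pos: [0.5199, -0.2792, 0.2666]
tool_rot: [-0.0, 1.0, 0.019, 0.001]
force: [-2.1, 1.4, 4.4]
finger_gap: 0.0297
grip_force: 2.7
```

carry_out --targets "0 0 0.1 0 0 0 3; 0 0 0.1 0 0 0 3; 0 0 0.06 0 0 0 3; 0 0 0 0 0 0 3; 0 0 0 0 0 0 3"

```text
time: 39.0
ee_pos: [0.5199, -0.2792, 0.2649]
tool_rot: [-0.0, 1.0, 0.019, 0.001]
force: [-4.4, 2.0, 15.9]
finger_gap: 0.03
grip_force: 7.5
```

```bash
python3 look.py .025 .093 w15
```

```text
39.0 [ 0.5199 -0.2792  0.2649] [-4.3799  1.9873 15.9257] 0.030012517510361936 [ 0.0012  0.0001 -1.    ]
face 2662 [ 0.5229 -0.279   0.0921] [ 0.0045 -0.0002  1.    ]
(np.float64(0.09226536626376365), (array([ 0.5198, -0.279 ]), np.float64(0.001915805408972757), 272), (array([ 0.5192, -0.2793]), np.float64(0.0007888692679322832), 114))
(array([ 0.5197, -0.279 ,  0.0094]), array([ 0.5202, -0.2793,  0.0979]), array([ 0.51  , -0.2944,  0.096 ]), array([ 0.5293, -0.264 ,  0.0999]), 884)
down in tool [-0.0012  0.      1.    ] x [0.9993 0.0383 0.0012] y [ 0.0383 -0.9993  0.0001]
```

Essentially home. One firmer push to be sure, then up and check.

carry_out --targets "0 0 0.07 0 0 0 3; 0 0 0.07 0 0 0 3; 0 0 0 0 0 0 3; 0 0 0 0 0 0 3; 0 0 0 0 0 0 3"

```text
time: 39.67
ee_pos: [0.5199, -0.2792, 0.2648]
tool_rot: [0.0, 1.0, 0.019, 0.001]
force: [-7.1, 3.4, 27.0]
finger_gap: 0.0301
grip_force: 13.6
```

carry_out --targets "0 0 -1 0 0 0 3; 0 0 -2 0 0 0 3; 0 0 -3 0 0 0 3; 0 0 -2 0 0 0 3; 0 0 0 0 0 0 3"

```text
time: 40.3
ee_pos: [0.5202, -0.2794, 0.3433]
tool_rot: [0.001, 1.0, 0.019, 0.002]
force: [-0.1, 0.1, -0.4]
finger_gap: 0.0297
grip_force: 0.0
```

carry_out --targets "0 0 0 0 0 0 8; 0 0 0 0 0 0 8; 0 0 0 0 0 0 8; 0 0 0 0 0 0 8; 0 0 0 0 0 0 8"

```text
time: 40.92
ee_pos: [0.5197, -0.2792, 0.3414]
tool_rot: [-0.0, 1.0, 0.019, -0.0]
force: [-0.2, 0.1, -0.6]
finger_gap: 0.0802
grip_force: 0.0
```

```bash
python3 look.py .025 .092 w16; python3 - <<'E'
from workcell import eyes
import cv2
p,d=eyes.camera('side');cv2.imwrite('pics/s16.png',cv2.resize(p[60:300,220:460],(600,600))[:,:,::-1])
E
```

```text
40.925 [ 0.5197 -0.2792  0.3414] [-0.2266  0.1068 -0.5551] 0.08018573288493125 [-0.0001  0.0007 -1.    ]
face 1829 [ 0.5209 -0.2791  0.0922] [-0.0011  0.0029  1.    ]
(np.float64(0.09228385522339495), (array([ 0.5198, -0.2794]), np.float64(0.0007556047128775338), 160), (array([ 0.5184, -0.2795]), np.float64(0.000742259228443149), 128))
(array([ 0.5197, -0.2791,  0.0094]), array([ 0.52  , -0.2791,  0.0979]), array([ 0.5104, -0.2887,  0.096 ]), array([ 0.5294, -0.2695,  0.1   ]), 422)
down in tool [0.     0.0007 1.    ] x [ 0.9993  0.0382 -0.0001] y [ 0.0382 -0.9993  0.0007]
```

View pics/s16.png

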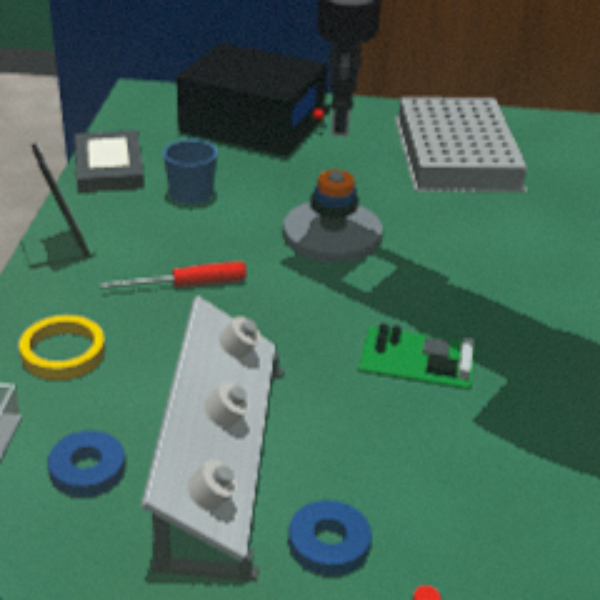

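The side view shows the stack on the spindle at crop (336,190), with black, blue and orange in order. The rack is empty and the bystanders haven't moved. The orange washer's top is at z = 0.0922 and level.

```bash
python3 -c "
from workcell import job_done
print(job_done())"
```

```text
the job is handed in; nothing more can be done
None
```

The job is handed in: the wide black, middle blue and small orange washers are on the spindle in that order, each pushed home and level, the gripper is clear, and nothing else on the bench was moved.

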